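# Put the ring gauge away and close the case's stayed lid

### The arm

A 7-joint arm with a two-finger parallel gripper is mounted at the origin on the work surface. World frame = base frame: x ahead of the robot, y to its left, z up, the work surface at z = 0. Lengths are in m, angles in rad, forces in N, time in s.
With the tool pointing down it reaches from about 0.4 to 0.875 m from the base axis. Payload 4.4 kg.
Tool frame: the origin (TCP) lies at the centre of the arm's flange, where the gripper is bolted on; the fingertips stand 173 mm ahead of it and the grasp point (between the pads) lies 155 mm ahead of it; z points along the fingers, y is the line along which they close (so a half turn about z gives the same grasp; the last joint's range is limited). The gripper opens to 85 mm and grips with 20 to 120 N. Pads are 22 mm wide; open, the fingers measure 114 mm over their backs; the gripper's body (76 mm by 85 mm) begins 54 mm behind the grasp point. The pads swing forward as they close: fully open they stand 13 mm farther back than shut.
Start: joints at [1.051, 0.628, 0.038, 1.517, -0.027, 0.996, -0.02], TCP at [0.285, -0.584, 0.405] pointing down, gripper open.
Joint ranges: [-3.06, 3.06], [-0.37, 2.12], [-1.25, 1.32], [0.18, 2.47], [-1.1, 4.24], [0.23, 1.98], [-2.94, 2.94]. Speed limits (rad/s): [2.57, 2.57, 3.14, 3.14, 3.14, 3.14, 3.14].

### API

Orientations are given as a unit quaternion [x, y, z, w].
In Python, from cell import ctrl, cams, nets gives the robot as it stands.
- The arm moves only by the tool play_rows, never from a script. Its argument "deltas" is a list of rows, each an object with "dp": the shift along the tool's x, y, z in cm, a list of three; "rotation": the turn, a rotation vector about the tool's x, y, z in rad, a list of three; "hand": the finger opening in cm, from 0 to 8.54. A call has 1 to 5 rows; each row shifts and turns the commanded pose from where the row before left it, along the tool's axes as they then stand; what a row does not reach is not made up. A row lasts 1/12 s, in which the tool goes at most 41.7 mm and 7.16 degrees, less where a joint would pass 70% of its speed; a pose out of reach is approached as far as the arm can. A call is refused whole if a number of a shift passes 4.17 or a number of a turn 0.125, either way. A call with a gripper value outside its range is refused whole. The fingers move at their own pace and stop on an object; "grip_force" is the grip in N (left out, the last holds). Time passes only in rows, so rows that do not move let the fingers close. It gives the time, the measured TCP pose, the force, the opening and the grip force at its end, in the units of the state.
- ctrl.get_state(): the state, without advancing time (a new reading comes with each control period).
- cams.camera(name): name is "scene" or "top" or "wrist"; returns a dict with "frame" (400x640x3 uint8, red, green, blue), "mtx" (3x3 intrinsics, pixels), "extrinsics" (4x4, takes a point from world to camera coordinates). Camera axes: x right, y down, z forward; pixel columns grow to the right and rows downward; lengths in m; the calibration is good to about 2 mm. The wrist camera is an equidistant fisheye: a pixel r from the principal point sees the ray r / f radians off the axis. A picture is of the moment at which its call begins. There is no depth.
- ctrl.sign_off(): hands the job in; it is judged then, once.
Trained networks look in the newest picture that a camera, given by its name, has taken for a name from the list of things; names that differ only in an ending like _2 or _b are one class to them, and where a whole thing is asked for, a point or a joint stands for the part that bears it (a point fixed in the world has none). Each returns a list of dicts, best first, with "p" (0 to 1); they miss things now and then, are a little off and sometimes report something else, mostly with a low value. They report only what shows in the picture. A call takes as long as a camera call. They do not tell look-alikes from the thing itself.
- nets.spot_in(camera, label): "centre" ([x, y, z] in m, in world coordinates, good to about 4 mm: the middle of the surface that is visible of it).
- nets.outline_of(camera, label): "region" (400x640 bool, what is visible of it).
- nets.spot_point(camera, label): "centre" ([x, y, z] in m, in world coordinates, good to about 4 mm: a listed point, or the origin of a listed thing).
The state is a dict: "t": time; "joint_positions": joint angles; "qd": joint speeds; "joint_efforts": joint torques, N m; "ee_pos": TCP position; "orientation": TCP orientation; "wrist_force": force on the tool from outside, world axes, zero at the start; "wrist_torque": the same for the moment, N m; "finger_gap": finger opening in m; "gripper_force": force on a finger pad.
Only numpy, scipy, OpenCV 4.12 (cv2) and the standard library are available. Lean on these libraries where they do the work, as an engineer would, in place of code of your own. Each camera call takes 0.05 s, during which the arm holds its last target. There are 200 camera calls.

### The job

Raise the lid of the black gauge case until its folding side stay snaps into its lock, and let go so that the stay holds the lid up. Set the brass ring gauge down flat in the case's empty compartment, without dropping it; then gently push the stay's red elbow peg back through straight so that the stay unlocks while the lid is still up, and lower the lid by hand until it is fully shut, never letting it fall. Do not strain the stay by forcing the lid against it, and leave the jar, carton and screwdriver where they are.

Things in the scene. Friction and masses are not known exactly. Their poses are not given: they have to be found in the camera images.
- case_hinge (a point): Middle of the lid's hinge axis, on the far upper edge of the black gauge case (170 mm deep, 240 mm wide, 90 mm high, fixed). Axes are the case's: x from its front (robot side) to its hinge side, y to its left along the hinge, z up. The front is 170 mm before this point, the side walls 120 mm to either side. The case is turned up to 12 degrees.
- lid_bar (a point): Middle of the lid's round steel handle bar, 12 mm thick, 100 mm long, parallel to the hinge, 215 mm from it (and 6 mm above it when shut), 45 mm beyond the lid's edge; a 10 mm post at each end. It turns between fingers that grip it across the case's x, so the lid can be swung with the tool kept vertical. Axes turn with the lid.
- lid (a joint): Lid angle, rad: 0 shut, grows as it opens. Lid 12 mm thick, about 0.8 kg. The stiff hinge alone holds it still above about 1.0; well below that it falls shut unless held. The stay locks at an angle that differs from case to case, 1.13 to 1.37; there the lid can go no higher (pull on the bar then rises some 0.7 N per mm), so feel or watch for the lock.
- stay_elbow (a joint): Elbow angle, rad, of the folding stay on the case's right (-y) side: two aluminium links of 82 mm, from a foot on the case to a pin on the lid 110 to 130 mm from the hinge. About 0 folded (lid shut), 2.78 straight, 3.17 locked (past straight, on its stop). A light spring snaps it from about straight into the lock; pushed back, it stays unlocked only below about 2.3.
- stay_peg (a point): Middle of the stay's red elbow peg, 16 mm thick, 40 mm long, parallel to the hinge, 40 mm outside the right wall. Locked, it is about 40 mm above the case rim. To unlock push it away from the robot and 30 degrees downward (square to the stay) with about 4 N: straight after some 15 mm, unlocked for good 20 mm further, the lid sinking slightly.
- stay_bush (a joint): Stretch in m of the rubber bush at the stay's foot: 0 unloaded, positive when the lid is lifted too hard against the stay, negative when pressed down on it; 8 N along the stay give 0.001. Beyond 0.004 either way the stay is strained.
- bay (a point): Middle of the floor (grey foam, 43 mm above the bench) of the case's empty left compartment: 158 mm along the case's x, 111 mm along y; walls up to the 90 mm high rim on three sides, on the right a divider 30 mm above the floor. Axes as the case's. The front part is clearest of the raised lid; a tool leaning back to the robot clears it.
- ring_center (a point): Centre (half-way up) of the loose brass ring gauge, 50 mm outside and 32 mm inside diameter, 24 mm high, about 0.2 kg, lying flat on the bench; z is its axis.
- ring: The same brass ring; origin in the middle of its underside.
- stay_lower: The stay's lower link, carrying the red elbow peg; origin on the foot pin, low on the case's right wall.
- screwdriver_mid (a point): Screwdriver with red handle lying on the bench to the right: leave alone.
- jar_mid (a point): Amber jar, 56 mm wide, 70 mm high, beyond and to the left: leave alone.
- carton_mid (a point): Small cardboard carton, 100 x 70 x 45 mm, to the right: leave alone.
There are look-alikes about, which are no part of the job. There is more than one size of the ring; the job needs the smallest.

How it is judged:
By the outcome, as a careful person would: the job done as asked, in the order asked, and still so for the second after the job is handed in, with the robot touching nothing.
It also fails if it takes over 72 s, if anything falls off the work surface, if the arm or the gripper's body presses on something with over 40 N, if the wrist force passes 120 N, or if a joint passes its speed limit or range.

## Working session

There is one attempt and no reset: what is moved stays moved. The work goes in short steps, Python scripts to look and compute and a tool call to move; the robot and the scene stay as the last step left them, time stands still between calls to the robot, and variables do not carry over. Pictures are saved under pics/ and viewed, at most 12 in all, crops included, and the job is handed in when it is done.

Besides the shell and the picture viewer there is one more tool, called after ">>>" as a command line: name --argument value ..., lists and objects as JSON in quotes. play_rows: Moves the arm, as the interface text tells. Its arguments: {"type":"object","properties":{"deltas":{"type":"array"},"grip_force":{"type":"number"}},"required":["deltas"]}

```bash
mkdir -p pics; ls; python3 - <<'E'
from cell import ctrl,cams,nets
import cv2,numpy as np
s=ctrl.get_state(); print({k:np.round(v,3).tolist() for k,v in s.items()})
ims=[]
for c in ['scene','top']:
    d=cams.camera(c); cv2.imwrite(f'pics/{c}0.png',d['frame'][:,:,::-1]); 
    for l in ['case_hinge','lid_bar','stay_peg','bay','ring_center','jar_mid','carton_mid','screwdriver_mid']:
        print(c,l,[(np.round(r['centre'],3).tolist(),round(r['p'],2)) for r in nets.spot_point(c,l)])
    print(np.round(d['extrinsics'],3).tolist(), np.round(d['mtx'],1).tolist())
E
```

```text
pics
{'t': 0.0, 'joint_positions': [1.051, 0.629, 0.038, 1.518, -0.027, 0.996, -0.02], 'qd': [-0.0, 0.001, 0.001, -0.001, -0.0, 0.0, -0.002], 'joint_efforts': [0.0, -56.34, 1.227, -19.345, 0.011, 0.01, 0.0], 'ee_pos': [0.285, -0.584, 0.404], 'orientation': [0.974, 0.225, -0.0, -0.001], 'wrist_force': [-0.218, 0.155, 0.204], 'wrist_torque': [0.021, -0.014, -0.004], 'gripper_force': 0.0, 'finger_gap': 0.085}
scene case_hinge [([0.672, 0.028, 0.092], 0.73)]
scene lid_bar [([0.458, -0.014, 0.096], 0.71)]
scene stay_peg [([0.665, -0.134, 0.079], 0.76)]
scene bay [([0.458, -0.017, 0.098], 0.31)]
scene ring_center [([0.345, 0.271, 0.019], 0.82), ([0.518, 0.362, 0.016], 0.59), ([0.441, 0.293, 0.014], 0.55)]
scene jar_mid [([0.705, 0.33, 0.034], 0.96)]
scene carton_mid [([0.696, -0.381, 0.023], 0.68)]
scene screwdriver_mid [([0.502, -0.372, 0.005], 0.83)]
[[0.467, 0.884, -0.004, -0.224], [0.762, -0.404, -0.506, -0.396], [-0.449, 0.233, -0.862, 1.363], [0.0, 0.0, 0.0, 1.0]] [[443.9, 0.0, 317.4], [0.0, 443.9, 206.4], [0.0, 0.0, 1.0]]
top case_hinge [([0.671, 0.031, 0.091], 0.63)]
top lid_bar [([0.455, -0.009, 0.099], 0.59)]
top stay_peg [([0.668, -0.138, 0.073], 0.49)]
top bay [([0.442, 0.296, 0.011], 0.17)]
top ring_center [([0.524, 0.364, 0.018], 0.82), ([0.443, 0.294, 0.011], 0.64), ([0.344, 0.275, 0.014], 0.5)]
top jar_mid [([0.706, 0.327, 0.033], 0.74)]
top carton_mid [([0.459, -0.011, 0.1], 0.44)]
top screwdriver_mid [([0.502, -0.373, 0.011], 0.64)]
[[-0.011, -1.0, 0.009, -0.015], [-0.998, 0.01, -0.067, 0.534], [0.067, -0.01, -0.998, 1.175], [0.0, 0.0, 0.0, 1.0]] [[382.0, 0.0, 315.4], [0.0, 382.0, 198.0], [0.0, 0.0, 1.0]]
```

View pics/scene0.png

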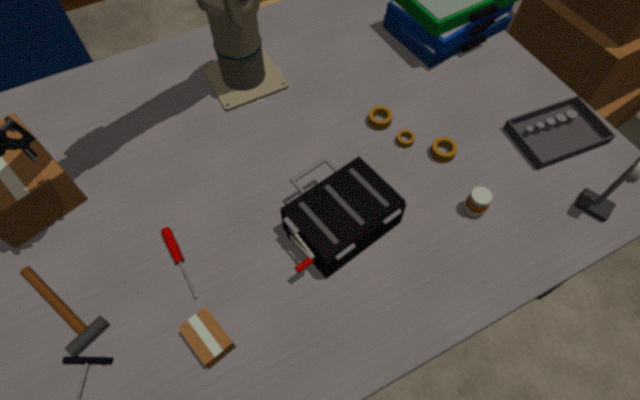

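View pics/top0.png

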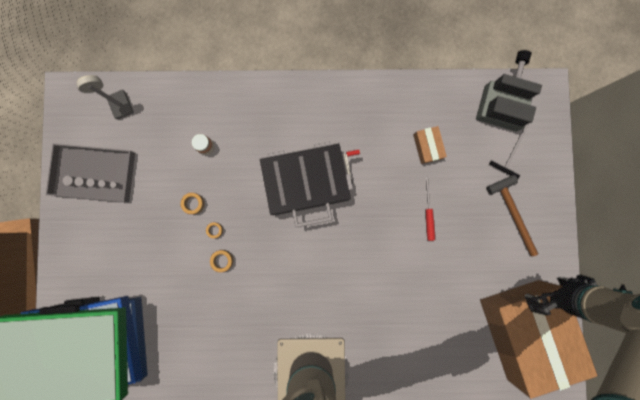

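```bash
python3 - <<'E'
from cell import ctrl,cams,nets
import cv2,numpy as np
for c in ['scene','top']:
    d=cams.camera(c)
    for r in nets.outline_of(c,'ring'):
        m=r['region'].astype(np.uint8); cn=max(cv2.findContours(m,0,1)[0],key=cv2.contourArea)
        print(c,round(r['p'],2),cv2.boundingRect(cn),cv2.contourArea(cn),cv2.fitEllipse(cn))
E
```

```text
scene 0.66 (396, 130, 18, 17) 227.5 ((404.3677673339844, 138.25082397460938), (16.708593368530273, 17.53253936767578), 98.87882995605469)
scene 0.66 (368, 105, 25, 26) 480.0 ((379.6115417480469, 117.5548095703125), (24.169368743896484, 25.431724548339844), 26.076316833496094)
scene 0.63 (430, 136, 28, 27) 528.0 ((443.42333984375, 148.99624633789062), (25.7254695892334, 26.395898818969727), 44.72571563720703)
top 0.67 (180, 193, 25, 22) 399.0 ((192.18557739257812, 203.455810546875), (21.299753189086914, 23.964723587036133), 95.45478057861328)
top 0.66 (206, 223, 17, 16) 210.5 ((213.95465087890625, 230.44065856933594), (15.863076210021973, 17.061357498168945), 77.4849853515625)
top 0.66 (210, 251, 23, 22) 365.0 ((221.04208374023438, 261.32037353515625), (20.97085189819336, 22.25882911682129), 80.15814971923828)
```

The three rings show at top px (192,203), (214,230) and (221,261). The smallest, about 50 mm across, is the middle one at world (0.442, 0.294). The case is turned about 0.19 rad, with its bar at top px (315,218) and its peg at (353,153).

```bash
cat > h.py <<'E'
import numpy as np
from scipy.linalg import logm,expm
from scipy.spatial.transform import Rotation as R
from cell import ctrl,cams,nets
L=.155
def rot(phi,lx=0,ly=0):  # yaw of tool x; then leans about tool x / tool y (about the tool's own axes)
    return R.from_matrix(np.array([[np.cos(phi),np.sin(phi),0],[np.sin(phi),-np.cos(phi),0],[0,0,-1]]))*R.from_euler('xy',[lx,ly])
def cur():
    s=ctrl.get_state(); T=np.eye(4); T[:3,:3]=R.from_quat(s['orientation']).as_matrix(); T[:3,3]=s['ee_pos']; return T,s
def show():
    T,s=cur(); print('t',round(s['t'],2),'grasp',np.round(T[:3,3]+L*T[:3,2],4),'z',np.round(T[:3,2],3),'phi',round(np.arctan2(T[1,0],T[0,0]),4),'F',np.round(s['wrist_force'],1),'gap',round(s['finger_gap'],4),'gf',round(s['gripper_force'],1),'q',np.round(s['joint_positions'],2))
def plan(g,Rt,T=None,vmax=4.1,wmax=.12,n=None):
    if T is None: T=cur()[0]
    G=np.eye(4); G[:3,:3]=Rt.as_matrix(); G[:3,3]=np.array(g)-L*G[:3,2]
    lg=np.real(logm(np.linalg.inv(T)@G)); k=n or 1
    while True:
        d=expm(lg/k); dp=d[:3,3]*100; rv=R.from_matrix(d[:3,:3]).as_rotvec()
        if n or (np.linalg.norm(dp)<vmax and np.linalg.norm(rv)<wmax): break
        k+=1
    print('rows',k,'dp',np.round(dp,2).tolist(),'rot',np.round(rv,4).tolist()); return G
H=np.array([.6715,.0295,.090]); YAW=.188
def case(p):
    c,s=np.cos(YAW),np.sin(YAW); return H+np.array([c*p[0]-s*p[1],s*p[0]+c*p[1],p[2]])
E
python3 - <<'E'
from h import *
show(); plan([.4565,-.0115,.20],rot(1.759))
E
```

```text
t 1.1 grasp [ 0.285  -0.5842  0.2497] z [ 0. -0. -1.] phi 0.4537 F [-0.5  0.5  0.6] gap 0.0854 gf 0.0 q [ 1.05  0.63  0.04  1.52 -0.03  1.   -0.02]
rows 16 dp [3.92, -0.85, 0.31] rot [0.0, 0.0, -0.0816]
```

>>> play_rows --deltas '[{"dp":[3.92,-0.85,0.31],"rotation":[0,0,-0.0816],"hand":3.5},{"dp":[3.92,-0.85,0.31],"rotation":[0,0,-0.0816],"hand":3.5},{"dp":[3.92,-0.85,0.31],"rotation":[0,0,-0.0816],"hand":3.5},{"dp":[3.92,-0.85,0.31],"rotation":[0,0,-0.0816],"hand":3.5},{"dp":[3.92,-0.85,0.31],"rotation":[0,0,-0.0816],"hand":3.5}]'

```text
t: 1.52
ee_pos: [0.4208, -0.4358, 0.3892]
orientation: [0.908, 0.42, 0.0, 0.0]
wrist_force: [1.0, -0.6, 0.2]
finger_gap: 0.0351
gripper_force: 0.0
```

>>> play_rows --deltas '[{"dp":[3.92,-0.85,0.31],"rotation":[0,0,-0.0816],"hand":3.5},{"dp":[3.92,-0.85,0.31],"rotation":[0,0,-0.0816],"hand":3.5},{"dp":[3.92,-0.85,0.31],"rotation":[0,0,-0.0816],"hand":3.5},{"dp":[3.92,-0.85,0.31],"rotation":[0,0,-0.0816],"hand":3.5},{"dp":[3.92,-0.85,0.31],"rotation":[0,0,-0.0816],"hand":3.5}]'

```text
t: 1.93
ee_pos: [0.4852, -0.2469, 0.3738]
orientation: [0.804, 0.595, 0.0, 0.001]
wrist_force: [-0.4, -0.3, -0.2]
finger_gap: 0.0346
gripper_force: 0.0
```

>>> play_rows --deltas '[{"dp":[3.92,-0.85,0.31],"rotation":[0,0,-0.0816],"hand":3.5},{"dp":[3.92,-0.85,0.31],"rotation":[0,0,-0.0816],"hand":3.5},{"dp":[3.92,-0.85,0.31],"rotation":[0,0,-0.0816],"hand":3.5},{"dp":[3.92,-0.85,0.31],"rotation":[0,0,-0.0816],"hand":3.5},{"dp":[3.92,-0.85,0.31],"rotation":[0,0,-0.0816],"hand":3.5}]'

```text
t: 2.35
ee_pos: [0.4694, -0.0482, 0.3584]
orientation: [0.667, 0.745, 0.001, 0.001]
wrist_force: [1.1, 0.8, -0.3]
finger_gap: 0.0352
gripper_force: 0.0
```

>>> play_rows --deltas '[{"dp":[3.92,-0.85,0.31],"rotation":[0,0,-0.0816],"hand":3.5},{"dp":[0,0,0],"rotation":[0,0,0],"hand":3.5}]'

```text
t: 2.52
ee_pos: [0.4543, -0.0047, 0.3551]
orientation: [0.632, 0.775, 0.001, -0.002]
wrist_force: [-0.5, 0.8, 0.1]
finger_gap: 0.0351
gripper_force: 0.0
```

```bash
python3 - <<'E'
from h import *
import cv2
show()
d=cams.camera('wrist'); cv2.imwrite('pics/w1.png',d['frame'][:,:,::-1])
for l in ['lid_bar','case_hinge']: print(l,[(np.round(r['centre'],3).tolist(),round(r['p'],2)) for r in nets.spot_point('wrist',l)])
show()
E
```

```text
t 2.52 grasp [ 0.454  -0.0041  0.2001] z [-0.002  0.004 -1.   ] phi 1.7739 F [-0.5  0.8  0.1] gap 0.0351 gf 0.0 q [ 0.19  0.45 -0.33  2.09  0.23  0.64 -0.09]
lid_bar [([0.46, -0.006, 0.097], 0.94)]
case_hinge [([0.673, 0.023, 0.092], 0.68)]
t 2.67 grasp [ 0.457  -0.0122  0.2004] z [ 0.001 -0.    -1.   ] phi 1.7597 F [ 0.7 -1.1 -0.2] gap 0.0349 gf 0.0 q [ 0.2   0.45 -0.32  2.08  0.23  0.64 -0.09]
```

View pics/w1.png

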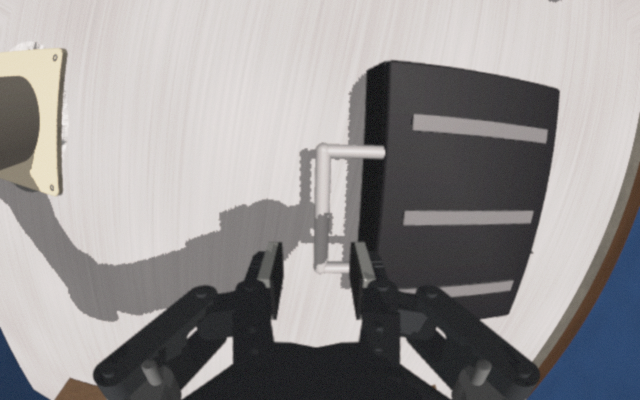

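The wrist view shows the bar running from px (322,148) to (318,268), between the finger planes. I'll measure the bar line precisely from a settled picture.

```bash
cat >> h.py <<'E'
def ray(d,px,z):
    K=d['mtx']; E=np.array(d['extrinsics']); v=np.array([px[0]-K[0,2],px[1]-K[1,2]]); r=np.hypot(*v); th=r/K[0,0]
    c=np.r_[np.sin(th)*v/max(r,1e-9),np.cos(th)]; o=-E[:3,:3].T@E[:3,3]; w=E[:3,:3].T@c
    return o+w*(z-o[2])/w[2]
E
python3 - <<'E'
from h import *
import cv2
d=cams.camera('wrist'); show()
g=cv2.cvtColor(d['frame'],cv2.COLOR_RGB2GRAY).astype(int)
for y in [160,170,180,190,200,210,260]:
    print(y,g[y,308:340].tolist())
for p in [(323,150),(322,205),(318,267)]: print(p,np.round(ray(d,p,.096),4))
E
```

```text
t 2.72 grasp [ 0.4572 -0.0131  0.2003] z [ 0.001 -0.001 -1.   ] phi 1.7578 F [ 0.1 -0.4  0.8] gap 0.0351 gf 0.0 q [ 0.2   0.45 -0.32  2.08  0.23  0.64 -0.09]
160 [147, 193, 211, 203, 178, 155, 163, 179, 190, 198, 207, 212, 213, 213, 212, 208, 202, 194, 180, 177, 189, 214, 218, 219, 217, 218, 217, 216, 215, 215, 213, 215]
170 [149, 195, 210, 201, 175, 152, 162, 177, 188, 201, 207, 212, 213, 213, 214, 210, 201, 193, 180, 174, 188, 212, 217, 215, 216, 217, 216, 214, 212, 215, 216, 219]
180 [131, 154, 190, 198, 177, 154, 163, 178, 192, 201, 206, 212, 211, 212, 210, 208, 201, 194, 180, 175, 191, 211, 215, 217, 216, 214, 213, 216, 218, 218, 219, 219]
190 [130, 150, 186, 195, 172, 153, 165, 179, 190, 199, 206, 209, 215, 214, 212, 205, 199, 191, 175, 169, 186, 212, 217, 214, 215, 217, 219, 218, 220, 219, 220, 217]
200 [140, 164, 180, 182, 166, 152, 163, 181, 192, 200, 207, 212, 213, 210, 209, 208, 197, 190, 177, 179, 196, 210, 215, 216, 217, 218, 219, 218, 218, 218, 218, 217]
210 [129, 129, 125, 121, 125, 141, 164, 181, 192, 200, 209, 211, 211, 213, 210, 206, 200, 190, 166, 141, 130, 157, 200, 213, 216, 217, 217, 219, 216, 218, 217, 217]
260 [217, 216, 217, 214, 201, 163, 129, 121, 119, 120, 126, 121, 121, 122, 120, 128, 152, 190, 202, 210, 214, 215, 214, 216, 216, 214, 215, 216, 213, 209, 203, 200]
(323, 150) [0.4547 0.0292 0.096 ]
(322, 205) [ 0.4623 -0.0137  0.096 ]
(318, 267) [ 0.47   -0.0702  0.096 ]
```

>>> play_rows --deltas '[{"dp":[0,0.25,3.3],"rotation":[0,0,0],"hand":3.5},{"dp":[0,0,3.3],"rotation":[0,0,0],"hand":3.5},{"dp":[0,0,2.8],"rotation":[0,0,0],"hand":3.5},{"dp":[0,0,1.0],"rotation":[0,0,0],"hand":3.5},{"dp":[0,0,0],"rotation":[0,0,0],"hand":3.5}]'

```text
t: 3.13
ee_pos: [0.4587, -0.0133, 0.2487]
orientation: [0.639, 0.77, -0.002, -0.001]
wrist_force: [-1.0, 0.2, -1.1]
finger_gap: 0.0345
gripper_force: 0.0
```

>>> play_rows --deltas '[{"dp":[0,0,0],"rotation":[0,0,0],"hand":0.5},{"dp":[0,0,0],"rotation":[0,0,0],"hand":0.5},{"dp":[0,0,0],"rotation":[0,0,0],"hand":0.5},{"dp":[0,0,0],"rotation":[0,0,0],"hand":0.5}]' --grip_force 40

```text
t: 3.47
ee_pos: [0.4597, -0.0124, 0.252]
orientation: [0.638, 0.77, 0.001, 0.001]
wrist_force: [1.3, -1.7, -1.1]
finger_gap: 0.0109
gripper_force: 39.1
```

```bash
python3 - <<'E'
from h import *
show()
# lift rows: bar arc
f=lambda a: np.array([-.215*np.cos(a)+.006*np.sin(a), .215*np.sin(a)+.006*np.cos(a)])*100
for a,b in zip([0,.15,.3,.45,.6,.75,.9,1.0,1.08,1.12],[.15,.3,.45,.6,.75,.9,1.0,1.08,1.12,1.16]):
    d=f(b)-f(a); print(a,b,'dy',round(d[0],2),'dz',round(-d[1],2))
E
```

```text
t 3.47 grasp [ 0.4601 -0.0125  0.097 ] z [ 0.002 -0.001 -1.   ] phi 1.758 F [ 1.3 -1.7 -1.1] gap 0.0109 gf 39.1 q [ 0.11  0.64 -0.21  2.16  0.35  0.37 -0.2 ]
0 0.15 dy 0.33 dz -3.21
0.15 0.3 dy 0.81 dz -3.12
0.3 0.45 dy 1.26 dz -2.97
0.45 0.6 dy 1.69 dz -2.74
0.6 0.75 dy 2.08 dz -2.46
0.75 0.9 dy 2.43 dz -2.12
0.9 1.0 dy 1.78 dz -1.2
1.0 1.08 dy 1.51 dz -0.83
1.08 1.12 dy 0.78 dz -0.37
1.12 1.16 dy 0.79 dz -0.34
```

>>> play_rows --deltas '[{"dp":[0,0.1,-1.6],"rotation":[0,0,0],"hand":0.5},{"dp":[0,0.23,-1.61],"rotation":[0,0,0],"hand":0.5},{"dp":[0,0.35,-1.58],"rotation":[0,0,0],"hand":0.5},{"dp":[0,0.46,-1.54],"rotation":[0,0,0],"hand":0.5},{"dp":[0,0,0],"rotation":[0,0,0],"hand":0.5}]'

```text
t: 3.88
ee_pos: [0.4708, -0.0101, 0.3169]
orientation: [0.638, 0.77, 0.001, 0.002]
wrist_force: [-1.3, -1.8, -0.1]
finger_gap: 0.0104
gripper_force: 39.6
```

>>> play_rows --deltas '[{"dp":[0,0.57,-1.51],"rotation":[0,0,0],"hand":0.5},{"dp":[0,0.69,-1.46],"rotation":[0,0,0],"hand":0.5},{"dp":[0,0.79,-1.41],"rotation":[0,0,0],"hand":0.5},{"dp":[0,0.9,-1.33],"rotation":[0,0,0],"hand":0.5}]'

```text
t: 4.22
ee_pos: [0.498, -0.0051, 0.3711]
orientation: [0.638, 0.77, -0.002, -0.001]
wrist_force: [-0.4, -2.8, -6.3]
finger_gap: 0.0104
gripper_force: 38.9
```

```bash
python3 - <<'E'
from h import *
show()
T,_=cur(); g=T[:3,3]+L*T[:3,2]
d=g-H; c,s=np.cos(YAW),np.sin(YAW); print('case',c*d[0]+s*d[1],-s*d[0]+c*d[1],d[2])
E
```

```text
t 4.22 grasp [ 0.4973 -0.0054  0.2161] z [-0.004 -0.002 -1.   ] phi 1.7584 F [-0.4 -2.8 -6.3] gap 0.0104 gf 38.9 q [ 0.19  0.48 -0.34  1.96  0.23  0.74 -0.09]
case -0.1776090887678934 -0.001736464184131148 0.1260829505819012
```

>>> play_rows --deltas '[{"dp":[0,1.0,-1.26],"rotation":[0,0,0],"hand":0.5},{"dp":[0,1.08,-1.2],"rotation":[0,0,0],"hand":0.5},{"dp":[0,1.17,-1.1],"rotation":[0,0,0],"hand":0.5},{"dp":[0,1.26,-1.02],"rotation":[0,0,0],"hand":0.5}]'

```text
t: 4.55
ee_pos: [0.5394, 0.0028, 0.4165]
orientation: [0.638, 0.77, -0.007, -0.004]
wrist_force: [-13.6, -5.2, 9.6]
finger_gap: 0.0105
gripper_force: 39.5
```

>>> play_rows --deltas '[{"dp":[0,0.88,-0.62],"rotation":[0,0,0],"hand":0.5},{"dp":[0,0.9,-0.58],"rotation":[0,0,0],"hand":0.5},{"dp":[0,0.0,0],"rotation":[0,0,0],"hand":0.5}]'

```text
t: 4.8
ee_pos: [0.5583, 0.0066, 0.4309]
orientation: [0.638, 0.77, -0.005, -0.002]
wrist_force: [-14.6, -5.4, 24.8]
finger_gap: 0.0102
gripper_force: 41.5
```

```bash
cat >>h.py <<'E'
def st():
    show(); T,_=cur(); g=T[:3,3]+L*T[:3,2]
    d=g-H; c,s=np.cos(YAW),np.sin(YAW); x,z=c*d[0]+s*d[1],d[2]; print('case',np.round([x,-s*d[0]+c*d[1],z],4),'th',np.arctan2(z,-x)-.028,'r',np.hypot(x,z))
E
python3 - <<'E'
from h import *
import cv2
st()
d=cams.camera('scene'); 
cv2.imwrite('pics/s2.png',cv2.resize(d['frame'][150:300,220:420,::-1],None,fx=3.5,fy=3.5))
st()
for l in ['lid_bar','stay_peg','bay','case_hinge']: print(l,[(np.round(r['centre'],3).tolist(),round(r['p'],2)) for r in nets.spot_point('scene',l)])
E
```

```text
t 4.8 grasp [0.5568 0.0058 0.2759] z [-0.009 -0.005 -1.   ] phi 1.758 F [-14.6  -5.4  24.8] gap 0.0102 gf 41.5 q [ 0.17  0.49 -0.35  1.73  0.2   0.97 -0.07]
case [-0.1171 -0.0018  0.1859] th 0.9808852655814426 r 0.2197360053732013
t 4.85 grasp [0.5568 0.0058 0.2759] z [-0.008 -0.005 -1.   ] phi 1.7581 F [-14.2  -4.   23.4] gap 0.0105 gf 41.5 q [ 0.17  0.49 -0.35  1.73  0.2   0.96 -0.07]
case [-0.1171 -0.0018  0.1859] th 0.9806236219921649 r 0.21975568909028068
lid_bar [([0.555, 0.006, 0.274], 0.74)]
stay_peg [([0.651, -0.137, 0.11], 0.65)]
bay []
case_hinge [([0.672, 0.029, 0.089], 0.87)]
```

View pics/s2.png

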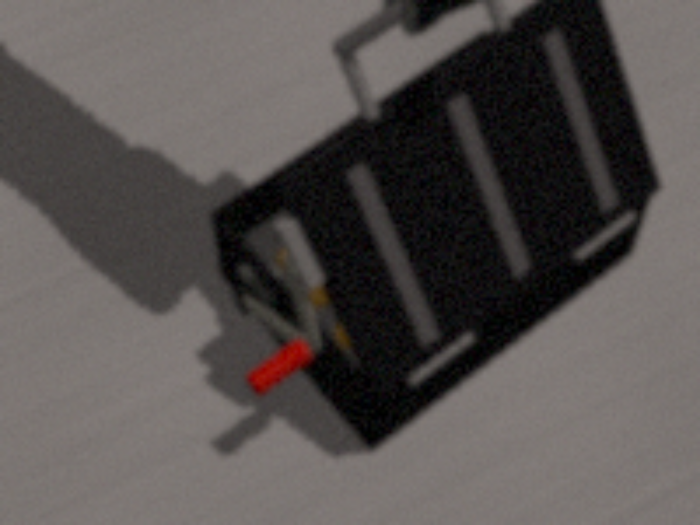

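At px (280,365) in the crop the red peg shows the stay still folded, and the lid is at about 0.98 rad. The wrist force is purely radial (about 29 N outward), so my arc is too tight. I'll ease outward and check.

>>> play_rows --deltas '[{"dp":[0,-0.2,-0.25],"rotation":[0,0,0],"hand":0.5},{"dp":[0,0,0],"rotation":[0,0,0],"hand":0.5}]'

```text
t: 5.22
ee_pos: [0.5577, 0.0063, 0.4315]
orientation: [0.638, 0.77, -0.002, -0.0]
wrist_force: [-4.5, -3.9, 3.2]
finger_gap: 0.0102
gripper_force: 40.8
```

```bash
python3 - <<'E'
from h import *
st()
E
```

```text
t 5.22 grasp [0.5572 0.0059 0.2765] z [-0.003 -0.002 -1.   ] phi 1.7584 F [-4.5 -3.9  3.2] gap 0.0102 gf 40.8 q [ 0.17  0.48 -0.35  1.74  0.2   0.96 -0.07]
case [-0.1166 -0.0018  0.1865] th 0.9839310106039527 r 0.2199938087752915
```

>>> play_rows --deltas '[{"dp":[0,0.73,-0.45],"rotation":[0,0,0],"hand":0.5},{"dp":[0,0.75,-0.42],"rotation":[0,0,0],"hand":0.5},{"dp":[0,0.77,-0.39],"rotation":[0,0,0],"hand":0.5},{"dp":[0,0.58,-0.27],"rotation":[0,0,0],"hand":0.5},{"dp":[0,0,0],"rotation":[0,0,0],"hand":0.5}]'

```text
t: 5.63
ee_pos: [0.5867, 0.0119, 0.4482]
orientation: [0.638, 0.77, -0.002, 0.0]
wrist_force: [-5.9, -3.4, 12.2]
finger_gap: 0.01
gripper_force: 40.8
```

```bash
python3 - <<'E'
from h import *
import cv2
st()
d=cams.camera('scene'); 
print([(np.round(r['centre'],3).tolist(),round(r['p'],2)) for r in nets.spot_point('scene','stay_peg')])
E
```

```text
t 5.63 grasp [0.5864 0.0115 0.2932] z [-0.002 -0.003 -1.   ] phi 1.7585 F [-5.9 -3.4 12.2] gap 0.01 gf 40.8 q [ 0.16  0.51 -0.35  1.64  0.2   1.03 -0.07]
case [-0.087  -0.0018  0.2032] th 1.138473807184161 r 0.22105793387325717
[([0.649, -0.139, 0.116], 0.84)]
```

>>> play_rows --deltas '[{"dp":[0,0.35,-0.26],"rotation":[0,0,0],"hand":0.5},{"dp":[0,0.39,-0.16],"rotation":[0,0,0],"hand":0.5},{"dp":[0,0,0],"rotation":[0,0,0],"hand":0.5}]'

```text
t: 5.98
ee_pos: [0.5938, 0.0132, 0.4516]
orientation: [0.638, 0.77, -0.001, 0.0]
wrist_force: [-4.0, -3.9, 6.5]
finger_gap: 0.0101
gripper_force: 40.0
```

```bash
cat >>h.py <<'E'
def ft(peg=True):
    T,s=cur(); g=T[:3,3]+L*T[:3,2]; d=g-H; c,sn=np.cos(YAW),np.sin(YAW)
    x,z=c*d[0]+sn*d[1]+.0005,d[2]-.0055; a=np.arctan2(z,-x); F=s['wrist_force']; fx=c*F[0]+sn*F[1]
    print('t',s['t'],'alpha',round(a,4),'r',round(np.hypot(x,z),4),'Ftan',round(fx*np.sin(a)+F[2]*np.cos(a),1),'Frad',round(-fx*np.cos(a)+F[2]*np.sin(a),1),'gap',s['finger_gap'])
    if peg:
        cams.camera('scene')
        for r in nets.spot_point('scene','stay_peg')[:1]:
            e=r['centre']-H; print('peg case',np.round([c*e[0]+sn*e[1],-sn*e[0]+c*e[1],e[2]],4),r['p'])
E
python3 -c "from h import *;ft()"
```

```text
t 5.9833 alpha 1.1955 r 0.2161 Ftan -2.0 Frad 7.8 gap 0.010057727855020704
peg case [-0.0589 -0.1624  0.0282] 0.85
```

>>> play_rows --deltas '[{"dp":[0,0.39,-0.18],"rotation":[0,0,0],"hand":0.5},{"dp":[0,0.4,-0.14],"rotation":[0,0,0],"hand":0.5},{"dp":[0,0,0],"rotation":[0,0,0],"hand":0.5}]'

```text
t: 6.33
ee_pos: [0.6018, 0.0146, 0.4548]
orientation: [0.638, 0.77, -0.001, 0.0]
wrist_force: [-3.4, -4.3, 7.0]
finger_gap: 0.0104
gripper_force: 39.8
```

```bash
python3 -c "from h import *;ft()"
```

```text
t 6.3333 alpha 1.2363 r 0.2163 Ftan -1.6 Frad 8.0 gap 0.010404085621365048
peg case [-0.0587 -0.1612  0.031 ] 0.78
```

>>> play_rows --deltas '[{"dp":[0,0.4,-0.15],"rotation":[0,0,0],"hand":0.5},{"dp":[0,0.2,-0.06],"rotation":[0,0,0],"hand":0.5},{"dp":[0,0,0],"rotation":[0,0,0],"hand":0.5}]'

```text
t: 6.68
ee_pos: [0.6077, 0.0158, 0.4571]
orientation: [0.638, 0.77, -0.001, 0.0]
wrist_force: [-3.7, -3.7, 6.9]
finger_gap: 0.0105
gripper_force: 39.8
```

```bash
python3 -c "from h import *;ft()"
```

```text
t 6.6833 alpha 1.2664 r 0.2166 Ftan -2.0 Frad 7.9 gap 0.01046623993556022
peg case [-0.0645 -0.1619  0.0339] 0.75
```

>>> play_rows --deltas '[{"dp":[0,0.4,-0.15],"rotation":[0,0,0],"hand":0.5},{"dp":[0,0.2,-0.06],"rotation":[0,0,0],"hand":0.5},{"dp":[0,0,0],"rotation":[0,0,0],"hand":0.5}]'

```text
t: 7.03
ee_pos: [0.6141, 0.017, 0.4589]
orientation: [0.638, 0.77, -0.0, 0.001]
wrist_force: [-0.7, -4.7, 3.8]
finger_gap: 0.0103
gripper_force: 40.7
```

```bash
python3 -c "from h import *;ft()"
```

```text
t 7.0333 alpha 1.2987 r 0.2163 Ftan -0.5 Frad 4.1 gap 0.010262247450161497
peg case [-0.0706 -0.161   0.0364] 0.54
```

>>> play_rows --deltas '[{"dp":[0,0.2,-0.08],"rotation":[0,0,0],"hand":0.5},{"dp":[0,0.1,-0.02],"rotation":[0,0,0],"hand":0.5},{"dp":[0,0,0],"rotation":[0,0,0],"hand":0.5}]'

```text
t: 7.38
ee_pos: [0.6165, 0.0174, 0.4594]
orientation: [0.638, 0.77, -0.001, 0.0]
wrist_force: [-1.6, -5.7, 3.2]
finger_gap: 0.0104
gripper_force: 40.7
```

```bash
python3 -c "from h import *;ft()"
```

```text
t 7.3833 alpha 1.3089 r 0.2163 Ftan -1.8 Frad 3.8 gap 0.010430090383270686
peg case [-0.0854 -0.1615  0.0488] 0.83
```

```bash
python3 - <<'E'
from h import *
import cv2
d=cams.camera('scene'); ft(False)
cv2.imwrite('pics/s3.png',cv2.resize(d['frame'][170:290,250:390,::-1],None,fx=5,fy=5,interpolation=2))
for l in ['stay_lower','lid_bar','stay_peg']: print(l,[(np.round(r['centre'],3).tolist(),round(r['p'],2)) for r in nets.spot_point('scene',l)])
cams.camera('top')
print([(np.round(r['centre'],3).tolist(),round(r['p'],2)) for r in nets.spot_point('top','stay_peg')])
E
```

```text
t 7.5333 alpha 1.3086 r 0.2163 Ftan -2.5 Frad 3.2 gap 0.010271505285256097
stay_lower [([0.58, -0.123, 0.06], 0.53)]
lid_bar [([0.614, 0.015, 0.301], 0.74), ([0.618, -0.145, 0.138], 0.16)]
stay_peg [([0.616, -0.147, 0.138], 0.83)]
[([0.618, -0.149, 0.138], 0.58), ([0.5, -0.376, 0.009], 0.33)]
```

View pics/s3.png

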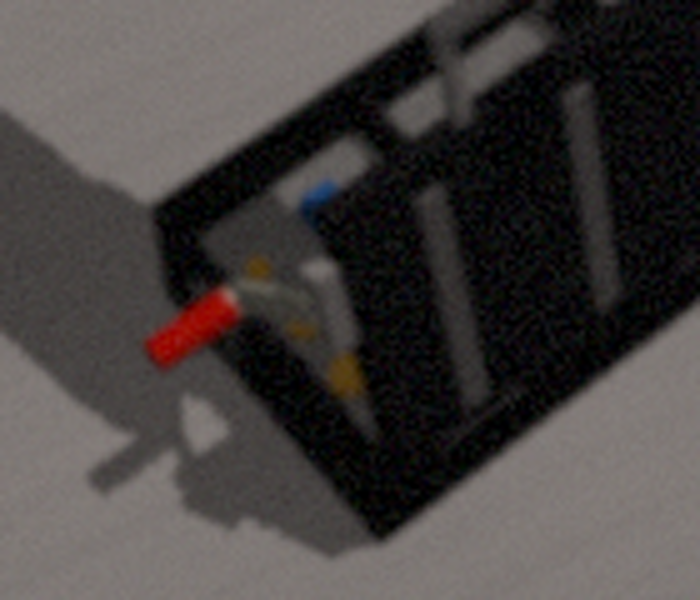

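The red peg (px 195,325) has jumped to the robot side, crossing the straight line, so the stay is locked. Now I'll let go and rise.

>>> play_rows --deltas '[{"dp":[0,0,0],"rotation":[0,0,0],"hand":1.5},{"dp":[0,0,0],"rotation":[0,0,0],"hand":3.5},{"dp":[0,0,0],"rotation":[0,0,0],"hand":3.5}]'

```text
t: 8.03
ee_pos: [0.6168, 0.0199, 0.4596]
orientation: [0.637, 0.771, 0.001, -0.0]
wrist_force: [-0.4, -0.0, 0.4]
finger_gap: 0.0351
gripper_force: 0.0
```

>>> play_rows --deltas '[{"dp":[0,-0.3,-2.5],"rotation":[0,0,0],"hand":3.5},{"dp":[0,-2,-3.5],"rotation":[0,0,0],"hand":3.5},{"dp":[0,-4,0],"rotation":[0,0,0],"hand":3.5}]'

```text
t: 8.28
ee_pos: [0.5585, 0.009, 0.5248]
orientation: [0.636, 0.771, 0.006, 0.004]
wrist_force: [0.6, 0.5, 1.2]
finger_gap: 0.0351
gripper_force: 0.0
```

```bash
python3 - <<'E'
from h import *
show(); ft()
cams.camera('scene'); print([(np.round(r['centre'],3).tolist(),round(r['p'],2)) for r in nets.spot_point('scene','lid_bar')[:2]])
cams.camera('top')
for l in ['bay','case_hinge','ring_center']: print(l,[(np.round(r['centre'],3).tolist(),round(r['p'],2)) for r in nets.spot_point('top',l)])
T=cur()[0]; G=plan([.442,.2945,.13],rot(.45,0,.3))
lg=np.real(logm(np.linalg.inv(T)@G))
for k in np.linspace(0,1,5): 
    X=T@expm(lg*k); print(np.round(X[:3,3]+L*X[:3,2],3))
E
```

```text
t 8.28 grasp [0.5607 0.0097 0.3698] z [ 0.014  0.004 -1.   ] phi 1.7617 F [0.6 0.5 1.2] gap 0.0351 gf 0.0 q [ 0.19  0.4  -0.37  1.6   0.15  1.16 -0.03]
t 8.2833 alpha 1.1829 r 0.2963 Ftan 1.1 Frad 0.9 gap 0.03506065262010917
peg case [-0.0898 -0.1629  0.0496] 0.83
[([0.611, 0.013, 0.301], 0.81)]
bay [([0.577, 0.073, 0.042], 0.64)]
case_hinge []
ring_center [([0.346, 0.274, 0.014], 0.83), ([0.443, 0.292, 0.012], 0.68), ([0.52, 0.365, 0.018], 0.56)]
rows 12 dp [1.37, -2.37, 2.15] rot [-0.0163, 0.0212, 0.1083]
[0.556 0.007 0.364]
[0.49  0.054 0.3  ]
[0.446 0.123 0.239]
[0.429 0.206 0.181]
[0.442 0.294 0.13 ]
```

>>> play_rows --deltas '[{"dp":[1.37,-2.37,2.15],"rotation":[-0.0163,0.0212,0.1083],"hand":7.5},{"dp":[1.37,-2.37,2.15],"rotation":[-0.0163,0.0212,0.1083],"hand":7.5},{"dp":[1.37,-2.37,2.15],"rotation":[-0.0163,0.0212,0.1083],"hand":7.5},{"dp":[1.37,-2.37,2.15],"rotation":[-0.0163,0.0212,0.1083],"hand":7.5}]'

```text
t: 9.02
ee_pos: [0.4607, 0.0614, 0.4327]
orientation: [0.789, 0.612, 0.052, -0.012]
wrist_force: [1.1, 0.2, -0.1]
finger_gap: 0.0747
gripper_force: 0.0
```

>>> play_rows --deltas '[{"dp":[1.37,-2.37,2.15],"rotation":[-0.0163,0.0212,0.1083],"hand":7.5},{"dp":[1.37,-2.37,2.15],"rotation":[-0.0163,0.0212,0.1083],"hand":7.5},{"dp":[1.37,-2.37,2.15],"rotation":[-0.0163,0.0212,0.1083],"hand":7.5},{"dp":[1.37,-2.37,2.15],"rotation":[-0.0163,0.0212,0.1083],"hand":7.5}]'

```text
t: 9.35
ee_pos: [0.4045, 0.1581, 0.3505]
orientation: [0.899, 0.425, 0.101, -0.023]
wrist_force: [0.8, 0.3, -0.4]
finger_gap: 0.0749
gripper_force: 0.0
```

>>> play_rows --deltas '[{"dp":[1.37,-2.37,2.15],"rotation":[-0.0163,0.0212,0.1083],"hand":7.5},{"dp":[1.37,-2.37,2.15],"rotation":[-0.0163,0.0212,0.1083],"hand":7.5},{"dp":[1.37,-2.37,2.15],"rotation":[-0.0163,0.0212,0.1083],"hand":7.5},{"dp":[1.37,-2.37,2.15],"rotation":[-0.0163,0.0212,0.1083],"hand":7.5}]'

```text
t: 9.68
ee_pos: [0.3949, 0.2045, 0.3159]
orientation: [0.932, 0.345, 0.108, -0.018]
wrist_force: [0.9, -1.4, 0.2]
finger_gap: 0.0751
gripper_force: 0.0
```

>>> play_rows --deltas '[{"dp":[0,0,0],"rotation":[0,0,0],"hand":7.5},{"dp":[0,0,0],"rotation":[0,0,0],"hand":7.5}]'

```text
t: 9.85
ee_pos: [0.3955, 0.2025, 0.3163]
orientation: [0.932, 0.345, 0.108, -0.018]
wrist_force: [0.4, -0.7, -0.5]
finger_gap: 0.0752
gripper_force: 0.0
```

```bash
python3 - <<'E'
from h import *
import cv2
show()
d=cams.camera('wrist')
cv2.imwrite('pics/w4.png',d['frame'][:,:,::-1])
for r in nets.spot_point('wrist','ring_center'): print(np.round(r['centre'],4),r['p'])
for r in nets.outline_of('wrist','ring'):
    m=r['region'].astype(np.uint8); cn=max(cv2.findContours(m,0,1)[0],key=cv2.contourArea); e=cv2.fitEllipse(cn); print(r['p'],np.round(e[0]),np.round(e[1]),np.round(ray(d,e[0],.015),4))
    w=np.array([ray(d,p[0],.018) for p in cn]); print(np.round(w[:,:2].max(0),3),np.round(w[:,:2].min(0),3))
plan([.442,.2945,.025],rot(.45,0,.3))
E
```

```text
t 9.85 grasp [0.4247 0.2192 0.165 ] z [ 0.188  0.107 -0.976] phi 0.7131 F [ 0.4 -0.7 -0.5] gap 0.0752 gf 0.0 q [-0.39  0.47 -0.21  2.25  0.45  0.23 -1.85]
[0.344  0.2727 0.0154] 0.96
[0.5198 0.363  0.0162] 0.77
[0.4385 0.2967 0.0152] 0.62
0.9 [214. 243.] [62. 71.] [0.3454 0.2753 0.015 ]
[0.383 0.31 ] [0.304 0.24 ]
0.87 [260.  44.] [71. 72.] [0.5226 0.3653 0.015 ]
[0.56  0.404] [0.487 0.327]
0.71 [256. 154.] [53. 54.] [0.4387 0.2971 0.015 ]
[0.464 0.323] [0.413 0.272]
rows 4 dp [0.24, -1.54, 3.73] rot [-0.0059, 0.0197, 0.0632]
```

View pics/w4.png

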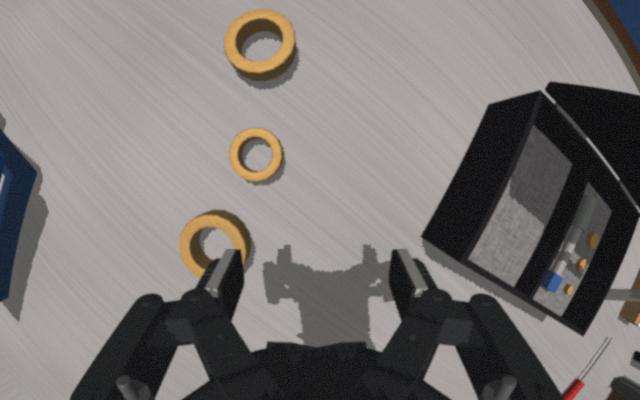

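The middle, smallest ring is at px (256,154), and the open case's empty grey compartment is on the left at (525,215). Joint 6 is at its limit, so I'll lean less (0.15).

```bash
python3 - <<'E'
from h import *
plan([.440,.2955,.08],rot(.5,0,.15))
E
```

```text
rows 3 dp [1.71, -1.83, 3.13] rot [0.0016, -0.0232, 0.0682]
```

>>> play_rows --deltas '[{"dp":[1.71,-1.83,3.13],"rotation":[0.0016,-0.0232,0.0682],"hand":7.5},{"dp":[1.71,-1.83,3.13],"rotation":[0.0016,-0.0232,0.0682],"hand":7.5},{"dp":[1.71,-1.83,3.13],"rotation":[0.0016,-0.0232,0.0682],"hand":7.5},{"dp":[0,0,0],"rotation":[0,0,0],"hand":7.5}]'

```text
t: 10.33
ee_pos: [0.4163, 0.278, 0.2401]
orientation: [0.962, 0.261, 0.075, -0.02]
wrist_force: [-0.7, -0.3, 0.6]
finger_gap: 0.0747
gripper_force: 0.0
```

```bash
python3 - <<'E'
from h import *
show()
plan([.440,.2955,.08],rot(.5,0,.15))
plan([.440,.2955,.08],rot(.5,0,.08))
plan([.440,.2955,.023],rot(.5,0,.08))
E
```

```text
t 10.33 grasp [0.437  0.29   0.0869] z [ 0.133  0.078 -0.988] phi 0.53 F [-0.7 -0.3  0.6] gap 0.0747 gf 0.0 q [-0.51  0.67 -0.21  2.13  0.67  0.24 -2.35]
rows 1 dp [0.5, -0.39, 0.77] rot [-0.0046, -0.0049, 0.0296]
rows 1 dp [1.58, -0.35, 0.81] rot [-0.0035, -0.0749, 0.0298]
rows 2 dp [0.41, -0.18, 3.22] rot [-0.0018, -0.0375, 0.0149]
```

```bash
python3 - <<'E'
from h import *
G=plan([.440,.2955,.06],rot(.5,0,.0))
plan([.440,.2955,.022],rot(.5,0,.0),T=G)
E
```

```text
rows 2 dp [1.31, -0.17, 1.42] rot [-0.0012, -0.0775, 0.015]
rows 1 dp [-0.0, 0.0, 3.8] rot [0.0, 0.0, 0.0]
```

>>> play_rows --deltas '[{"dp":[1.31,-0.17,1.42],"rotation":[-0.0012,-0.0775,0.015],"hand":7.5},{"dp":[1.31,-0.17,1.42],"rotation":[-0.0012,-0.0775,0.015],"hand":7.5},{"dp":[0,0,1.4],"rotation":[0,0,0],"hand":7.5},{"dp":[0,0,1.2],"rotation":[0,0,0],"hand":7.5},{"dp":[0,0,0],"rotation":[0,0,0],"hand":7.5}]'

```text
t: 10.75
ee_pos: [0.4399, 0.2896, 0.1922]
orientation: [0.969, 0.246, 0.001, 0.002]
wrist_force: [-1.0, 0.2, 0.1]
finger_gap: 0.0749
gripper_force: 0.0
```

```bash
python3 - <<'E'
from h import *
show()
plan([.440,.2955,.022],rot(.5,0,0))
E
```

```text
t 10.75 grasp [0.4402 0.2889 0.0372] z [ 0.003 -0.004 -1.   ] phi 0.4972 F [-1.   0.2  0.1] gap 0.0749 gf 0.0 q [-0.43  0.81 -0.32  2.    0.6   0.42 -2.28]
rows 1 dp [0.29, -0.52, 1.52] rot [0.0052, -0.0001, -0.0028]
```

```bash
python3 - <<'E'
from h import *
show()
plan([.440,.2955,.0225],rot(.5,0,.1),n=3)
E
```

```text
t 10.75 grasp [0.4402 0.2889 0.0372] z [ 0.003 -0.004 -1.   ] phi 0.4972 F [-1.   0.2  0.1] gap 0.0749 gf 0.0 q [-0.43  0.81 -0.32  2.    0.6   0.42 -2.28]
rows 3 dp [-0.43, -0.17, 0.5] rot [0.0018, 0.0333, -0.0009]
```

>>> play_rows --deltas '[{"dp":[-0.43,-0.17,0.5],"rotation":[0.0018,0.0333,-0.0009],"hand":7.5},{"dp":[-0.43,-0.17,0.5],"rotation":[0.0018,0.0333,-0.0009],"hand":7.5},{"dp":[-0.43,-0.17,0.5],"rotation":[0.0018,0.0333,-0.0009],"hand":7.5},{"dp":[0,0,0],"rotation":[0,0,0],"hand":7.5}]'

```text
t: 11.08
ee_pos: [0.4257, 0.2885, 0.1789]
orientation: [0.967, 0.249, 0.049, -0.011]
wrist_force: [-1.0, 0.1, -0.0]
finger_gap: 0.0748
gripper_force: 0.0
```

```bash
python3 - <<'E'
from h import *
import cv2
d=cams.camera('wrist'); show()
for r in nets.outline_of('wrist','ring'):
    m=r['region'].astype(np.uint8); cn=max(cv2.findContours(m,0,1)[0],key=cv2.contourArea); e=cv2.fitEllipse(cn); print(r['p'],np.round(e[0]),np.round(e[1]),np.round(ray(d,e[0],.02),4))
print([(np.round(r['centre'],4),round(r['p'],2)) for r in nets.spot_point('wrist','ring_center')])
plan([.440,.2955,.0225],rot(.5,0,.1),n=1)
cv2.imwrite('pics/w5.png',d['frame'][:,:,::-1])
E
```

```text
t 11.13 grasp [0.4401 0.2963 0.025 ] z [ 0.089  0.048 -0.995] phi 0.5031 F [0.2 0.2 0.3] gap 0.0747 gf 0.0 q [-0.51  0.81 -0.22  2.08  0.85  0.24 -2.54]
0.9 [313. 265.] [100. 103.] [0.4421 0.2987 0.02  ]
0.69 [270.  55.] [128. 165.] [0.5186 0.3625 0.02  ]
[]
rows 1 dp [-0.18, 0.09, 0.26] rot [-0.0006, -0.0024, 0.0007]
```

View pics/w5.png

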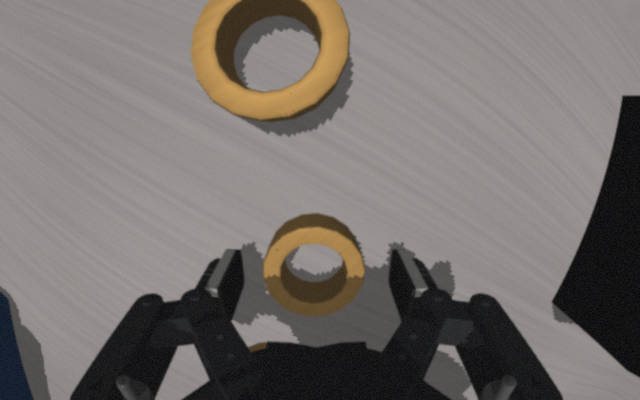

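The small ring is at px (313,265), centred between the fingers. Closing on it.

>>> play_rows --deltas '[{"dp":[0.2,-0.1,0.2],"rotation":[0,0,0],"hand":7.5},{"dp":[0,0,0],"rotation":[0,0,0],"hand":4},{"dp":[0,0,0],"rotation":[0,0,0],"hand":4},{"dp":[0,0,0],"rotation":[0,0,0],"hand":4},{"dp":[0,0,0],"rotation":[0,0,0],"hand":4}]' --grip_force 30

```text
t: 11.65
ee_pos: [0.4286, 0.2915, 0.1772]
orientation: [0.968, 0.248, 0.05, -0.013]
wrist_force: [-0.4, -0.7, 6.1]
finger_gap: 0.0492
gripper_force: 30.5
```

```bash
python3 - <<'E'
from h import *
show(); T=cur()[0]
p=case([-.125,.0585,0]); print(p)
up=T.copy(); up[2,3]+=.16
z=np.linalg.inv(T[:3,:3])@[0,0,16]; print('up total',z)
Rt=R.from_matrix(T[:3,:3])
G=plan([*p[:2],.17],rot(.188,0,.1),T=up)
E
```

```text
t 11.65 grasp [0.4425 0.2991 0.0231] z [ 0.09   0.049 -0.995] phi 0.5009 F [-0.4 -0.7  6.1] gap 0.0492 gf 30.5 q [-0.51  0.82 -0.22  2.08  0.85  0.24 -2.55]
[0.53776917 0.06360742 0.09      ]
up total [ 1.63636713e+00  9.91022344e-05 -1.59161020e+01]
rows 7 dp [0.05, 3.57, 0.19] rot [-0.0045, -0.0003, 0.0445]
```

>>> play_rows --deltas '[{"dp":[0.1,0,-1.0],"rotation":[0,0,0],"hand":4},{"dp":[0.4,0,-3.7],"rotation":[0,0,0],"hand":4},{"dp":[0.4,0,-3.7],"rotation":[0,0,0],"hand":4},{"dp":[0.4,0,-3.7],"rotation":[0,0,0],"hand":4},{"dp":[0.4,0,-3.7],"rotation":[0,0,0],"hand":4}]'

```text
t: 12.07
ee_pos: [0.4285, 0.2914, 0.3368]
orientation: [0.968, 0.248, 0.048, -0.013]
wrist_force: [1.4, -0.2, -2.3]
finger_gap: 0.0491
gripper_force: 32.6
```

>>> play_rows --deltas '[{"dp":[0.05,3.57,0.19],"rotation":[-0.0045,-0.0003,0.0445],"hand":4},{"dp":[0.05,3.57,0.19],"rotation":[-0.0045,-0.0003,0.0445],"hand":4},{"dp":[0.05,3.57,0.19],"rotation":[-0.0045,-0.0003,0.0445],"hand":4},{"dp":[0.05,3.57,0.19],"rotation":[-0.0045,-0.0003,0.0445],"hand":4}]'

```text
t: 12.4
ee_pos: [0.4919, 0.162, 0.3282]
orientation: [0.986, 0.159, 0.049, -0.008]
wrist_force: [0.3, 0.0, -2.2]
finger_gap: 0.049
gripper_force: 32.6
```

>>> play_rows --deltas '[{"dp":[0.05,3.57,0.19],"rotation":[-0.0045,-0.0003,0.0445],"hand":4},{"dp":[0.05,3.57,0.19],"rotation":[-0.0045,-0.0003,0.0445],"hand":4},{"dp":[0.05,3.57,0.19],"rotation":[-0.0045,-0.0003,0.0445],"hand":4},{"dp":[0,0,0],"rotation":[0,0,0],"hand":4},{"dp":[0,0,0],"rotation":[0,0,0],"hand":4}]'

```text
t: 12.82
ee_pos: [0.5228, 0.0581, 0.3219]
orientation: [0.995, 0.091, 0.048, -0.004]
wrist_force: [-0.8, 1.2, -1.6]
finger_gap: 0.0489
gripper_force: 32.6
```

```bash
python3 - <<'E'
from h import *
import cv2
st(); p=case([-.125,.0585,0])
d=cams.camera('wrist'); cv2.imwrite('pics/w6.png',d['frame'][:,:,::-1])
for l in ['bay','ring_center']: print(l,[(np.round(r['centre'],4).tolist(),round(r['p'],2)) for r in nets.spot_point('wrist',l)])
G=plan([*p[:2],.12],rot(.188,0,.1))
G=plan([*p[:2],.069],rot(.188,0,.1),T=G)
E
```

```text
t 12.82 grasp [0.5376 0.0607 0.1676] z [ 0.095  0.017 -0.995] phi 0.1822 F [-0.8  1.2 -1.6] gap 0.0489 gf 32.6 q [ 0.19  0.6  -0.52  1.98  0.54  0.6  -2.07]
case [-0.1257  0.0557  0.0776] th 0.525278995003124 r 0.14773031380385276
bay [([0.5793, 0.0733, 0.0483], 0.69), ([0.6992, -0.3776, 0.0237], 0.2)]
ring_center [([0.5198, 0.3629, 0.0182], 0.88), ([0.3462, 0.2707, 0.0161], 0.8), ([0.5813, -0.1252, 0.061], 0.2)]
rows 2 dp [-0.24, 0.09, 2.41] rot [-0.0007, 0.0005, 0.0009]
rows 2 dp [-0.25, 0.0, 2.54] rot [0.0, 0.0, -0.0]
```

View pics/w6.png

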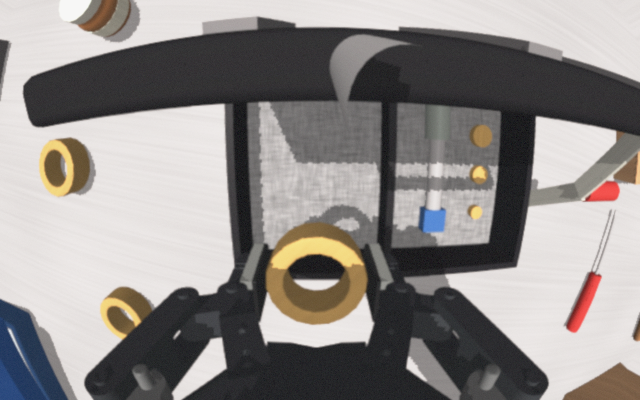

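The ring is held at px (316,272), laterally centred over the empty bay (247 to 385). The lid stands clear beyond it. Lowering, slowly at the end.

>>> play_rows --deltas '[{"dp":[-0.24,0.2,2.6],"rotation":[0,0,0],"hand":4},{"dp":[-0.25,0,2.6],"rotation":[0,0,0],"hand":4},{"dp":[-0.25,0,2.5],"rotation":[0,0,0],"hand":4},{"dp":[-0.12,0,1.2],"rotation":[0,0,0],"hand":4},{"dp":[0,0,0],"rotation":[0,0,0],"hand":4}]'

```text
t: 13.38
ee_pos: [0.5219, 0.061, 0.2309]
orientation: [0.994, 0.095, 0.047, -0.005]
wrist_force: [-0.6, 0.3, -2.5]
finger_gap: 0.0487
gripper_force: 32.6
```

>>> play_rows --deltas '[{"dp":[-0.03,0,0.3],"rotation":[0,0,0],"hand":4},{"dp":[0,0,0],"rotation":[0,0,0],"hand":4}]'

```text
t: 13.55
ee_pos: [0.5236, 0.0606, 0.2308]
orientation: [0.994, 0.095, 0.05, -0.005]
wrist_force: [-0.2, -0.5, -1.4]
finger_gap: 0.0486
gripper_force: 32.6
```

```bash
python3 -c "from h import *;st()"
```

```text
t 13.55 grasp [0.5388 0.0636 0.0766] z [ 0.098  0.02  -0.995] phi 0.1896 F [-0.2 -0.5 -1.4] gap 0.0486 gf 32.6 q [ 0.07  0.73 -0.36  2.04  0.69  0.38 -2.21]
case [-0.124   0.0583 -0.0134] th -0.1357715018923838 r 0.12468815532222456
```

>>> play_rows --deltas '[{"dp":[-0.05,0,0.5],"rotation":[0,0,0],"hand":4},{"dp":[-0.02,0,0.2],"rotation":[0,0,0],"hand":4},{"dp":[0,0,0],"rotation":[0,0,0],"hand":4}]'

```text
t: 13.8
ee_pos: [0.5234, 0.0594, 0.2235]
orientation: [0.994, 0.094, 0.05, -0.005]
wrist_force: [-0.6, 0.1, -2.4]
finger_gap: 0.0486
gripper_force: 32.6
```

>>> play_rows --deltas '[{"dp":[-0.02,0,0.2],"rotation":[0,0,0],"hand":4},{"dp":[0,0,0],"rotation":[0,0,0],"hand":4}]'

```text
t: 13.97
ee_pos: [0.5234, 0.0593, 0.2213]
orientation: [0.994, 0.094, 0.05, -0.005]
wrist_force: [-0.6, -0.1, -1.8]
finger_gap: 0.049
gripper_force: 32.6
```

```bash
python3 -c "from h import *;st()"
```

```text
t 13.97 grasp [0.5385 0.0622 0.0671] z [ 0.098  0.019 -0.995] phi 0.1877 F [-0.6 -0.1 -1.8] gap 0.049 gf 32.6 q [ 0.06  0.75 -0.34  2.04  0.7   0.36 -2.22]
case [-0.1245  0.0569 -0.0229] th -0.21002102478441267 r 0.12660533686595024
```

>>> play_rows --deltas '[{"dp":[-0.01,0,0.1],"rotation":[0,0,0],"hand":4},{"dp":[0,0,0],"rotation":[0,0,0],"hand":4}]'

```text
t: 14.13
ee_pos: [0.5235, 0.0593, 0.2204]
orientation: [0.994, 0.094, 0.05, -0.005]
wrist_force: [-0.2, 0.4, -1.8]
finger_gap: 0.0494
gripper_force: 32.7
```

>>> play_rows --deltas '[{"dp":[-0.01,0,0.1],"rotation":[0,0,0],"hand":4},{"dp":[0,0,0],"rotation":[0,0,0],"hand":4}]'

```text
t: 14.3
ee_pos: [0.5234, 0.0594, 0.2203]
orientation: [0.994, 0.094, 0.05, -0.004]
wrist_force: [-3.4, -0.7, 8.8]
finger_gap: 0.049
gripper_force: 33.5
```

```bash
python3 -c "from h import *;st()"
```

```text
t 14.3 grasp [0.5387 0.0622 0.0661] z [ 0.098  0.018 -0.995] phi 0.1879 F [-3.4 -0.7  8.8] gap 0.049 gf 33.5 q [ 0.06  0.75 -0.34  2.04  0.7   0.35 -2.22]
case [-0.1244  0.057  -0.0239] th -0.21810666329846728 r 0.12666246773763193
```

Contact was at the expected height. Releasing, then backing out along the tool axis.

>>> play_rows --deltas '[{"dp":[0,0,0],"rotation":[0,0,0],"hand":5.3},{"dp":[0,0,0],"rotation":[0,0,0],"hand":6.3},{"dp":[0,0,0],"rotation":[0,0,0],"hand":6.3},{"dp":[0,0,-1.0],"rotation":[0,0,0],"hand":6.3},{"dp":[0,0,-3],"rotation":[0,0,0],"hand":6.3}]'

```text
t: 14.72
ee_pos: [0.5184, 0.0586, 0.257]
orientation: [0.994, 0.094, 0.046, -0.004]
wrist_force: [-0.2, -1.1, 0.2]
finger_gap: 0.063
gripper_force: 0.0
```

>>> play_rows --deltas '[{"dp":[0,0,-4],"rotation":[0,0,0],"hand":6.3},{"dp":[-0.8,0,-4],"rotation":[0,0,0],"hand":6.3},{"dp":[0,0,-2],"rotation":[0,0,0],"hand":6.3},{"dp":[0,0,0],"rotation":[0,0,0],"hand":0}]'

```text
t: 15.05
ee_pos: [0.5025, 0.0558, 0.3627]
orientation: [0.994, 0.094, 0.054, -0.005]
wrist_force: [0.7, 0.9, 0.3]
finger_gap: 0.0522
gripper_force: 0.0
```

```bash
python3 - <<'E'
from h import *
import cv2
st()
d=cams.camera('wrist'); cv2.imwrite('pics/w7.png',d['frame'][:,:,::-1])
for r in nets.outline_of('wrist','ring'):
    m=r['region'].astype(np.uint8); cn=max(cv2.findContours(m,0,1)[0],key=cv2.contourArea); e=cv2.fitEllipse(cn); print(round(r['p'],2),np.round(e[0]),np.round(e[1]),np.round(ray(d,e[0],.067),4))
for c in ['top','scene']:
    cams.camera(c)
    print(c,[(np.round(r['centre'],4).tolist(),round(r['p'],2)) for r in nets.spot_point(c,'stay_peg')[:1]])
E
```

```text
t 15.05 grasp [0.5189 0.0588 0.2086] z [ 0.106  0.019 -0.994] phi 0.188 F [0.7 0.9 0.3] gap 0.0522 gf 0.0 q [ 0.25  0.52 -0.59  2.    0.49  0.65 -2.04]
case [-0.1444  0.0573  0.1186] th 0.6596205092274865 r 0.18689833103464593
0.91 [ 84. 147.] [48. 54.] [0.5325 0.3178 0.067 ]
0.61 [316. 186.] [53. 55.] [0.5356 0.0622 0.067 ]
0.61 [137. 287.] [48. 52.] [0.3827 0.2413 0.067 ]
top [([0.6124, -0.1486, 0.1361], 0.61)]
scene [([0.6104, -0.149, 0.1425], 0.62)]
```

View pics/w7.png

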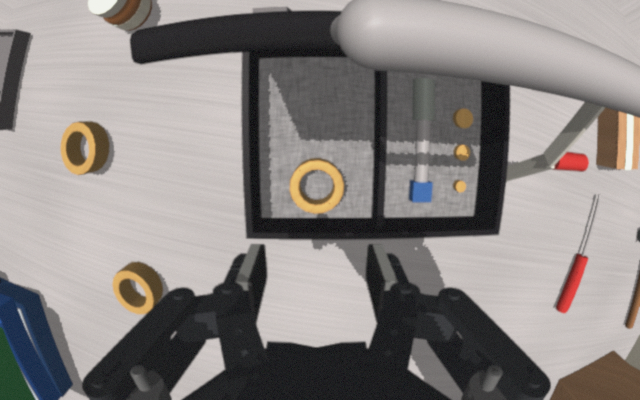

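The ring lies flat in the bay at px (316,186), and the peg at (572,161) still shows the lock. Now I'll go round to the peg with closed fingers, leaning right.

```bash
python3 - <<'E'
from h import *
T=cur()[0]; Rt=rot(.188,.3,0)
A=case([-.20,0.03,.12]);B=case([-.19,-.168,.10]);C=case([-.127,-.168,.059])
G=plan(A,rot(.188,0.05,0),T=T); G=plan(B,Rt,T=G); G=plan(C,Rt,T=G); print(B,C)
E
```

```text
rows 2 dp [-1.86, 1.73, -0.57] rot [0.0248, -0.0484, 0.0012]
rows 6 dp [0.17, 3.97, -0.16] rot [0.0417, -0.0, -0.0]
rows 2 dp [3.15, 0.61, 1.96] rot [-0.0, 0.0, -0.0]
[ 0.51624608 -0.1710498   0.19      ] [ 0.57813602 -0.15927544  0.149     ]
```

>>> play_rows --deltas '[{"dp":[-1.86,1.73,-0.57],"rotation":[0.0248,-0.0484,0.0012],"hand":0},{"dp":[-1.86,1.73,-0.57],"rotation":[0.0248,-0.0484,0.0012],"hand":0},{"dp":[0.17,3.97,-0.16],"rotation":[0.0417,0,0],"hand":0},{"dp":[0.17,3.97,-0.16],"rotation":[0.0417,0,0],"hand":0}]'

```text
t: 15.68
ee_pos: [0.4889, -0.0628, 0.3633]
orientation: [0.993, 0.096, -0.005, -0.068]
wrist_force: [1.8, 0.1, -1.0]
finger_gap: 0.0001
gripper_force: 0.0
```

>>> play_rows --deltas '[{"dp":[0.17,3.97,-0.16],"rotation":[0.0417,0,0],"hand":0},{"dp":[0.17,3.97,-0.16],"rotation":[0.0417,0,0],"hand":0},{"dp":[0.17,3.97,-0.16],"rotation":[0.0417,0,0],"hand":0},{"dp":[0.17,3.97,-0.16],"rotation":[0.0417,0,0],"hand":0},{"dp":[0,0,0],"rotation":[0,0,0],"hand":0}]'

```text
t: 16.1
ee_pos: [0.5252, -0.2264, 0.334]
orientation: [0.985, 0.086, -0.014, -0.149]
wrist_force: [0.5, -2.0, -1.0]
finger_gap: -0.0001
gripper_force: 0.0
```

```bash
python3 - <<'E'
from h import *
st()
for c in ['wrist','top']:
    cams.camera(c)
    for r in nets.spot_point(c,'stay_peg')[:1]:
        e=r['centre']-H; c_,sn=np.cos(YAW),np.sin(YAW); print(np.round(r['centre'],4),'case',np.round([c_*e[0]+sn*e[1],-sn*e[0]+c_*e[1],e[2]],4),r['p'])
plan(case([-.127,-.168,.059]),rot(.188,.3,0))
E
```

```text
t 16.1 grasp [ 0.517  -0.1815  0.1859] z [-0.052  0.29  -0.956] phi 0.1739 F [ 0.5 -2.  -1. ] gap -0.0001 gf 0.0 q [ 0.89  0.76 -0.77  1.72  0.28  0.97 -1.33]
case [-0.1912 -0.1784  0.0959] th 0.43691833767096283 r 0.2138638196367856
[ 0.6106 -0.1459  0.1389] case [-0.0926 -0.1609  0.0489] 0.94
[ 0.6118 -0.1468  0.1375] case [-0.0916 -0.162   0.0475] 0.72
rows 2 dp [3.11, 0.67, 1.95] rot [-0.0009, -0.0005, 0.001]
```

>>> play_rows --deltas '[{"dp":[3.1,0.6,1.95],"rotation":[0,0,0],"hand":0},{"dp":[3.1,0.6,1.95],"rotation":[0,0,0],"hand":0},{"dp":[1.0,0,0],"rotation":[0,0,0],"hand":0},{"dp":[0,0,0],"rotation":[0,0,0],"hand":0}]'

```text
t: 16.63
ee_pos: [0.5982, -0.1985, 0.2979]
orientation: [0.984, 0.096, -0.013, -0.15]
wrist_force: [0.4, 0.3, -0.3]
finger_gap: 0.0002
gripper_force: 0.0
```

```bash
cat >>h.py <<'E'
def pg():
    st(); cams.camera('wrist')
    for r in nets.spot_point('wrist','stay_peg')[:1]:
        e=r['centre']-H; c_,sn=np.cos(YAW),np.sin(YAW); print('peg',np.round([c_*e[0]+sn*e[1],-sn*e[0]+c_*e[1],e[2]],4),r['p'])
E
python3 -c "from h import *;pg()"
```

```text
t 16.63 grasp [ 0.5899 -0.1532  0.1499] z [-0.053  0.293 -0.955] phi 0.1934 F [ 0.4  0.3 -0.3] gap 0.0002 gf 0.0 q [ 0.75  0.87 -0.73  1.58  0.31  0.98 -1.37]
case [-0.1143 -0.1642  0.0599] th 0.45438223905455344 r 0.12904769805661295
```

>>> play_rows --deltas '[{"dp":[0.4,0.03,0.1],"rotation":[0,0,0],"hand":0},{"dp":[0.4,0.04,0.13],"rotation":[0,0,0],"hand":0},{"dp":[0.4,0.04,0.14],"rotation":[0,0,0],"hand":0}]'

```text
t: 16.98
ee_pos: [0.607, -0.2007, 0.2949]
orientation: [0.984, 0.093, -0.014, -0.148]
wrist_force: [-3.3, -0.8, 1.9]
finger_gap: -0.0001
gripper_force: 1.6
```

>>> play_rows --deltas '[{"dp":[0.4,0.05,0.17],"rotation":[0,0,0],"hand":0},{"dp":[0,0,0],"rotation":[0,0,0],"hand":0}]'

```text
t: 17.15
ee_pos: [0.6121, -0.1997, 0.2927]
orientation: [0.984, 0.093, -0.013, -0.149]
wrist_force: [-1.8, -0.3, 1.7]
finger_gap: 0.0001
gripper_force: 1.0
```

```bash
python3 -c "
from h import *
pg();ft()"
```

```text
t 17.15 grasp [ 0.604  -0.1547  0.1446] z [-0.053  0.29  -0.955] phi 0.1877 F [-1.8 -0.3  1.7] gap 0.0001 gf 1.0 q [ 0.73  0.89 -0.72  1.54  0.32  0.99 -1.38]
case [-0.1008 -0.1683  0.0546] th 0.46868505068218885 r 0.11461797088862286
peg [-0.0834 -0.1595  0.044 ] 0.77
t 17.25 alpha 0.4554 r 0.1119 Ftan 0.7 Frad 1.8 gap 6.841438157786943e-05
peg case [-0.0845 -0.1609  0.0465] 0.83
```

>>> play_rows --deltas '[{"dp":[0.42,0.06,0.19],"rotation":[0,0,0],"hand":0},{"dp":[0.42,0.07,0.23],"rotation":[0,0,0],"hand":0},{"dp":[0.42,0.08,0.26],"rotation":[0,0,0],"hand":0}]'

```text
t: 17.6
ee_pos: [0.6249, -0.1971, 0.2856]
orientation: [0.984, 0.093, -0.012, -0.149]
wrist_force: [-0.8, -0.9, 1.5]
finger_gap: 0.0
gripper_force: 0.8
```

>>> play_rows --deltas '[{"dp":[0.42,0.09,0.29],"rotation":[0,0,0],"hand":0},{"dp":[0.42,0.1,0.33],"rotation":[0,0,0],"hand":0},{"dp":[0,0,0],"rotation":[0,0,0],"hand":0}]'

```text
t: 17.85
ee_pos: [0.633, -0.1954, 0.2781]
orientation: [0.984, 0.093, -0.013, -0.149]
wrist_force: [-3.1, -1.2, 1.2]
finger_gap: 0.0001
gripper_force: 1.3
```

```bash
python3 -c "
from h import *
pg();ft()
print([(np.round(r['centre'],3),r['p']) for r in nets.spot_point('scene','lid_bar')])"
```

```text
t 17.85 grasp [ 0.6246 -0.1503  0.1301] z [-0.054  0.291 -0.955] phi 0.1884 F [-3.1 -1.2  1.2] gap 0.0001 gf 1.3 q [ 0.7   0.93 -0.71  1.5   0.32  1.   -1.39]
case [-0.0797 -0.1679  0.0401] th 0.4378905113652185 r 0.0891851782445873
peg [-0.0625 -0.1621  0.0315] 0.89
t 17.95 alpha 0.4117 r 0.087 Ftan -2.2 Frad 1.3 gap 0.00010233451684814543
[(array([0.609, 0.012, 0.295]), 0.71)]
```

>>> play_rows --deltas '[{"dp":[0.38,0.11,0.36],"rotation":[0,0,0],"hand":0},{"dp":[0.36,0.11,0.37],"rotation":[0,0,0],"hand":0},{"dp":[0.3,0.1,0.33],"rotation":[0,0,0],"hand":0},{"dp":[0,0,0],"rotation":[0,0,0],"hand":0}]'

```text
t: 18.43
ee_pos: [0.643, -0.1936, 0.2675]
orientation: [0.984, 0.093, -0.013, -0.149]
wrist_force: [-3.3, -0.3, -0.6]
finger_gap: -0.0001
gripper_force: 1.4
```

```bash
python3 -c "
from h import *
pg();ft()
print([(np.round(r['centre'],3),r['p']) for r in nets.spot_point('scene','lid_bar')])"
```

```text
t 18.43 grasp [ 0.6347 -0.1486  0.1194] z [-0.053  0.29  -0.955] phi 0.188 F [-3.3 -0.3 -0.6] gap -0.0001 gf 1.4 q [ 0.68  0.95 -0.7   1.47  0.33  1.   -1.39]
case [-0.0695 -0.1681  0.0294] th 0.37232934390708605 r 0.0754279771999404
peg [-0.0519 -0.1635  0.0218] 0.84
t 18.5333 alpha 0.3363 r 0.0731 Ftan -2.3 Frad 1.8 gap 1.3560043086824367e-05
peg case [-0.0477 -0.1613  0.022 ] 0.85
[]
```

>>> play_rows --deltas '[{"dp":[-2.0,0,0],"rotation":[0,0,0],"hand":0},{"dp":[-4.0,0,0],"rotation":[0,0,0],"hand":0},{"dp":[-3.0,0,-2.5],"rotation":[0,0,0],"hand":0},{"dp":[0,0,-4],"rotation":[0,0,0],"hand":0}]'

```text
t: 19.02
ee_pos: [0.551, -0.2297, 0.3264]
orientation: [0.984, 0.093, -0.02, -0.151]
wrist_force: [0.1, -0.9, -1.0]
finger_gap: 0.0
gripper_force: 0.0
```

```bash
python3 - <<'E'
from h import *
import cv2
pg()
for c in ['scene','top']:
    d=cams.camera(c)
    if c=='scene': cv2.imwrite('pics/s8.png',cv2.resize(d['frame'][120:300,230:430,::-1],None,fx=3.2,fy=3.2,interpolation=2))
    for l in ['stay_peg','lid_bar']:
      for r in nets.spot_point(c,l)[:1]:
        e=r['centre']-H; c_,sn=np.cos(YAW),np.sin(YAW); print(c,l,np.round(r['centre'],4),np.round([c_*e[0]+sn*e[1],-sn*e[0]+c_*e[1],e[2]],4),r['p'])
E
```

```text
t 19.02 grasp [ 0.5406 -0.1843  0.1786] z [-0.067  0.293 -0.954] phi 0.1895 F [ 0.1 -0.9 -1. ] gap 0.0 gf 0.0 q [ 0.85  0.81 -0.76  1.65  0.29  1.01 -1.32]
case [-0.1685 -0.1856  0.0886] th 0.45599734292046523 r 0.1903988665995466
peg [-0.0539 -0.1603  0.0189] 0.7
scene stay_peg [ 0.6484 -0.1385  0.1104] [-0.0541 -0.1607  0.0204] 0.53
scene lid_bar [0.5723 0.0077 0.2835] [-0.1015 -0.0029  0.1935] 0.92
top stay_peg [ 0.6522 -0.1396  0.1069] [-0.0506 -0.1625  0.0169] 0.54
top lid_bar [0.5698 0.0113 0.2824] [-0.1033  0.0011  0.1924] 0.78
```

View pics/s8.png

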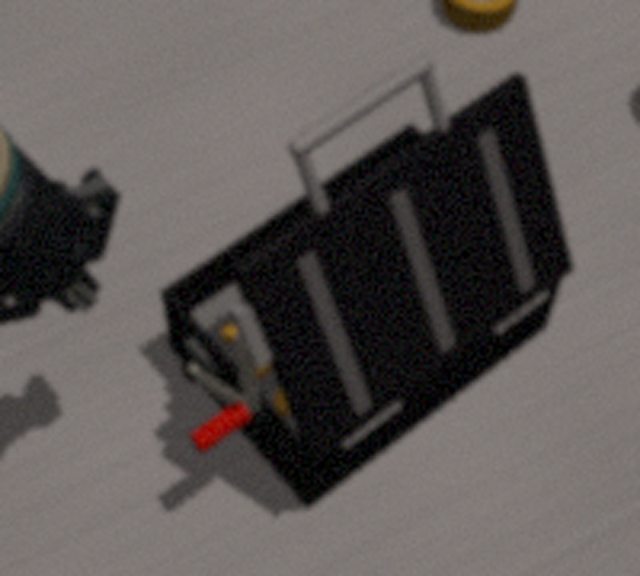

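The peg (crop px 220,427) is on the far side of straight, so the stay is unlocked. The lid is still up at about 1.04 rad, with the bar at (365,105). I'll go straight to the bar.

```bash
python3 - <<'E'
from h import *
T=cur()[0]
G=plan(case([-.19,-.10,.27]),rot(.9,.1,0),T=T); G=plan(case([-.103,0,.28]),rot(1.758),T=G)
E
```

```text
rows 7 dp [0.31, -2.29, -2.2] rot [-0.0274, -0.0206, -0.0997]
rows 8 dp [1.74, 0.2, -0.13] rot [-0.0117, -0.0054, -0.1072]
```

>>> play_rows --deltas '[{"dp":[0.31,-2.29,-2.2],"rotation":[-0.0274,-0.0206,-0.0997],"hand":3.5},{"dp":[0.31,-2.29,-2.2],"rotation":[-0.0274,-0.0206,-0.0997],"hand":3.5},{"dp":[0.31,-2.29,-2.2],"rotation":[-0.0274,-0.0206,-0.0997],"hand":3.5},{"dp":[0.31,-2.29,-2.2],"rotation":[-0.0274,-0.0206,-0.0997],"hand":3.5}]'

```text
t: 19.75
ee_pos: [0.5462, -0.1624, 0.4389]
orientation: [0.951, 0.295, -0.018, -0.091]
wrist_force: [1.0, 0.1, -0.1]
finger_gap: 0.0351
gripper_force: 0.0
```

>>> play_rows --deltas '[{"dp":[0.31,-2.29,-2.2],"rotation":[-0.0274,-0.0206,-0.0997],"hand":3.5},{"dp":[0.31,-2.29,-2.2],"rotation":[-0.0274,-0.0206,-0.0997],"hand":3.5},{"dp":[0.31,-2.29,-2.2],"rotation":[-0.0274,-0.0206,-0.0997],"hand":3.5}]'

```text
t: 20.0
ee_pos: [0.5152, -0.1129, 0.515]
orientation: [0.898, 0.437, -0.022, -0.044]
wrist_force: [0.0, -0.2, 0.5]
finger_gap: 0.0348
gripper_force: 0.0
```

>>> play_rows --deltas '[{"dp":[1.74,0.2,-0.13],"rotation":[-0.0117,-0.0054,-0.1072],"hand":3.5},{"dp":[1.74,0.2,-0.13],"rotation":[-0.0117,-0.0054,-0.1072],"hand":3.5},{"dp":[1.74,0.2,-0.13],"rotation":[-0.0117,-0.0054,-0.1072],"hand":3.5},{"dp":[1.74,0.2,-0.13],"rotation":[-0.0117,-0.0054,-0.1072],"hand":3.5}]'

```text
t: 20.33
ee_pos: [0.5569, -0.0574, 0.5188]
orientation: [0.785, 0.619, -0.011, -0.022]
wrist_force: [-0.1, 0.2, 0.2]
finger_gap: 0.0352
gripper_force: 0.0
```

>>> play_rows --deltas '[{"dp":[1.74,0.2,-0.13],"rotation":[-0.0117,-0.0054,-0.1072],"hand":3.5},{"dp":[1.74,0.2,-0.13],"rotation":[-0.0117,-0.0054,-0.1072],"hand":3.5},{"dp":[1.74,0.2,-0.13],"rotation":[-0.0117,-0.0054,-0.1072],"hand":3.5},{"dp":[1.74,0.2,-0.13],"rotation":[-0.0117,-0.0054,-0.1072],"hand":3.5},{"dp":[0,0,0],"rotation":[0,0,0],"hand":3.5}]'

```text
t: 20.75
ee_pos: [0.5694, 0.0145, 0.5248]
orientation: [0.634, 0.773, 0.001, -0.001]
wrist_force: [-1.9, 0.7, -0.2]
finger_gap: 0.035
gripper_force: 0.0
```

```bash
python3 - <<'E'
from h import *
st()
for c in ['wrist','scene']:
    d=cams.camera(c)
    for r in nets.spot_point(c,'lid_bar')[:1]:
        e=r['centre']-H; c_,sn=np.cos(YAW),np.sin(YAW); print(c,np.round([c_*e[0]+sn*e[1],-sn*e[0]+c_*e[1],e[2]],4),r['p'])
    if c=='wrist':
        g=d['frame'].mean(2).astype(int)
        for y in [150,180,200]: print(y,g[y,290:350].tolist())
        for p in [(320,180),(310,180)]:
            e=ray(d,p,.282)-H; print(p,c_*e[0]+sn*e[1])
st(); G=plan(case([-.103,0,.193]),rot(1.758))
E
```

```text
t 20.75 grasp [0.5695 0.0149 0.3698] z [ 0.     0.002 -1.   ] phi 1.7683 F [-1.9  0.7 -0.2] gap 0.035 gf 0.0 q [ 0.6   0.62 -1.17  1.56  0.58  1.35 -0.43]
case [-0.103   0.0047  0.2798] th 1.1901272166130965 r 0.2981029312935102
wrist [-0.1002  0.0028  0.1881] 0.81
150 [140, 138, 139, 140, 138, 142, 138, 123, 117, 109, 108, 120, 114, 98, 88, 84, 84, 79, 82, 80, 77, 89, 107, 127, 146, 159, 167, 174, 179, 185, 191, 190, 184, 176, 173, 164, 151, 139, 127, 119, 124, 121, 119, 119, 114, 117, 111, 109, 103, 97, 93, 80, 66, 57, 49, 42, 43, 39, 36, 35]
180 [54, 57, 56, 58, 60, 70, 81, 84, 84, 86, 94, 102, 119, 124, 124, 119, 115, 106, 88, 81, 86, 96, 117, 134, 149, 159, 169, 176, 179, 181, 183, 182, 178, 173, 163, 153, 141, 117, 92, 75, 78, 79, 78, 77, 82, 78, 82, 79, 73, 64, 48, 38, 34, 35, 39, 37, 38, 37, 41, 42]
200 [87, 89, 87, 87, 86, 87, 85, 90, 88, 86, 84, 81, 86, 85, 85, 85, 81, 82, 80, 81, 82, 96, 119, 138, 153, 162, 171, 177, 180, 180, 180, 180, 175, 168, 160, 149, 132, 109, 86, 77, 82, 78, 81, 80, 80, 81, 82, 77, 70, 63, 42, 37, 36, 35, 31, 39, 37, 37, 38, 41]
(320, 180) -0.10002615576715532
(310, 180) -0.10711426788870947
scene [-0.1013 -0.002   0.1919] 0.79
t 20.95 grasp [0.57   0.0084 0.3692] z [-0.001 -0.002 -1.   ] phi 1.7547 F [ 0.5 -0.6  0.6] gap 0.0349 gf 0.0 q [ 0.61  0.62 -1.17  1.55  0.58  1.36 -0.43]
case [-0.1037 -0.0017  0.2792] th 1.1872579031371175 r 0.29778421877681926
rows 3 dp [0.05, 0.02, 2.87] rot [-0.0005, 0.0007, -0.0011]
```

>>> play_rows --deltas '[{"dp":[0,0.3,2.9],"rotation":[0,0,0],"hand":3.5},{"dp":[0,0,2.9],"rotation":[0,0,0],"hand":3.5},{"dp":[0,0,2.2],"rotation":[0,0,0],"hand":3.5},{"dp":[0,0,0.7],"rotation":[0,0,0],"hand":3.5},{"dp":[0,0,0],"rotation":[0,0,0],"hand":3.5}]'

```text
t: 21.37
ee_pos: [0.5726, 0.0087, 0.4359]
orientation: [0.639, 0.769, -0.002, -0.001]
wrist_force: [0.2, 0.1, -0.1]
finger_gap: 0.035
gripper_force: 0.0
```

>>> play_rows --deltas '[{"dp":[0,0,0],"rotation":[0,0,0],"hand":0.5},{"dp":[0,0,0],"rotation":[0,0,0],"hand":0.5},{"dp":[0,0,0],"rotation":[0,0,0],"hand":0.5},{"dp":[0,0,0],"rotation":[0,0,0],"hand":0.5}]' --grip_force 40

```text
t: 21.7
ee_pos: [0.5731, 0.0104, 0.4394]
orientation: [0.638, 0.77, 0.0, 0.002]
wrist_force: [-1.4, -1.3, 5.7]
finger_gap: 0.0105
gripper_force: 39.3
```

```bash
python3 -c "
from h import *
st();ft()
print([(np.round(r['centre'],3),r['p']) for r in nets.spot_point('scene','lid_bar')[:1]])
a=np.arange(1.073,-.05,-.07)
for i in range(len(a)-1): print(round(a[i+1],3),'dy',round(-21.5*(np.cos(a[i+1])-np.cos(a[i])),2),'dz',round(-21.5*(np.sin(a[i+1])-np.sin(a[i])),2))
"
```

```text
t 21.7 grasp [0.5735 0.0101 0.2844] z [ 0.003 -0.002 -1.   ] phi 1.7572 F [-1.4 -1.3  5.7] gap 0.0105 gf 39.3 q [ 0.58  0.7  -1.11  1.68  0.67  1.2  -0.51]
case [-0.0999 -0.0007  0.1944] th 1.0682390092419325 r 0.21855089058633564
t 21.7 alpha 1.0865 r 0.2134 Ftan 1.2 Frad 5.7 gap 0.010501249382653077
[(array([0.573, 0.009, 0.282]), 0.63)]
1.003 dy -1.3 dz 0.76
0.933 dy -1.24 dz 0.85
0.863 dy -1.18 dz 0.94
0.793 dy -1.11 dz 1.02
0.723 dy -1.03 dz 1.09
0.653 dy -0.96 dz 1.16
0.583 dy -0.87 dz 1.23
0.513 dy -0.78 dz 1.28
0.443 dy -0.69 dz 1.34
0.373 dy -0.6 dz 1.38
0.303 dy -0.5 dz 1.42
0.233 dy -0.4 dz 1.45
0.163 dy -0.3 dz 1.48
0.093 dy -0.19 dz 1.49
0.023 dy -0.09 dz 1.5
-0.047 dy 0.02 dz 1.5
```

>>> play_rows --deltas '[{"dp":[0,-1.3,0.72],"rotation":[0,0,0],"hand":0.5},{"dp":[0,-1.24,0.83],"rotation":[0,0,0],"hand":0.5},{"dp":[0,-1.18,0.92],"rotation":[0,0,0],"hand":0.5},{"dp":[0,0,0],"rotation":[0,0,0],"hand":0.5}]'

```text
t: 22.18
ee_pos: [0.5348, 0.0031, 0.4124]
orientation: [0.638, 0.77, -0.001, 0.0]
wrist_force: [-1.7, 0.8, -2.7]
finger_gap: 0.0101
gripper_force: 40.0
```

```bash
python3 -c "
from h import *
st();ft()"
```

```text
t 22.18 grasp [0.5345 0.0027 0.2574] z [-0.002 -0.002 -1.   ] phi 1.7583 F [-1.7  0.8 -2.7] gap 0.0101 gf 40.0 q [ 0.62  0.68 -1.11  1.81  0.68  1.1  -0.55]
case [-0.1396 -0.0007  0.1674] th 0.8478717450934636 r 0.21797683835439036
t 22.1833 alpha 0.8612 r 0.2135 Ftan -2.9 Frad -1.1 gap 0.010050195556940828
peg case [-0.0478 -0.1574  0.0134] 0.68
```

>>> play_rows --deltas '[{"dp":[0,-1.11,1.02],"rotation":[0,0,0],"hand":0.5},{"dp":[0,-1.03,1.09],"rotation":[0,0,0],"hand":0.5},{"dp":[0,-0.96,1.16],"rotation":[0,0,0],"hand":0.5},{"dp":[0,-0.87,1.23],"rotation":[0,0,0],"hand":0.5},{"dp":[0,0,0],"rotation":[0,0,0],"hand":0.5}]'

```text
t: 22.7
ee_pos: [0.4961, -0.0043, 0.367]
orientation: [0.638, 0.77, -0.002, -0.001]
wrist_force: [-4.4, 0.3, -1.9]
finger_gap: 0.0105
gripper_force: 41.2
```

```bash
python3 -c "
from h import *
st();ft()"
```

```text
t 22.7 grasp [ 0.4956 -0.0047  0.212 ] z [-0.003 -0.002 -1.   ] phi 1.7583 F [-4.4  0.3 -1.9] gap 0.0105 gf 41.2 q [ 0.64  0.68 -1.08  1.96  0.74  0.97 -0.63]
case [-0.1792 -0.0007  0.122 ] th 0.5697781673691859 r 0.21676878121813842
t 22.7 alpha 0.5778 r 0.2133 Ftan -3.9 Frad 2.5 gap 0.01053667101945797
peg case [-0.0427 -0.1628  0.0073] 0.54
```

>>> play_rows --deltas '[{"dp":[0,-0.78,1.28],"rotation":[0,0,0],"hand":0.5},{"dp":[0,-0.69,1.34],"rotation":[0,0,0],"hand":0.5},{"dp":[0,-0.6,1.38],"rotation":[0,0,0],"hand":0.5},{"dp":[0,-0.5,1.42],"rotation":[0,0,0],"hand":0.5},{"dp":[0,0,0],"rotation":[0,0,0],"hand":0.5}]'

```text
t: 23.22
ee_pos: [0.471, -0.0091, 0.3126]
orientation: [0.638, 0.77, -0.002, -0.001]
wrist_force: [-7.8, 0.2, -1.5]
finger_gap: 0.0103
gripper_force: 42.7
```

```bash
python3 -c "
from h import *
st();ft()"
```

```text
t 23.22 grasp [ 0.4704 -0.0094  0.1576] z [-0.004 -0.002 -1.   ] phi 1.758 F [-7.8  0.2 -1.5] gap 0.0103 gf 42.7 q [ 0.61  0.72 -1.01  2.08  0.86  0.84 -0.73]
case [-0.2049 -0.0006  0.0676] th 0.2905085136966886 r 0.2157263467816992
t 23.2167 alpha 0.2948 r 0.2136 Ftan -3.7 Frad 6.8 gap 0.010317095145302718
peg case [-0.0418 -0.1594 -0.0014] 0.59
```

>>> play_rows --deltas '[{"dp":[0,-0.5,1.43],"rotation":[0,0,0],"hand":0.5},{"dp":[0,-0.35,1.46],"rotation":[0,0,0],"hand":0.5},{"dp":[0,-0.19,1.4],"rotation":[0,0,0],"hand":0.5},{"dp":[0,-0.07,1.0],"rotation":[0,0,0],"hand":0.5},{"dp":[0,0,0],"rotation":[0,0,0],"hand":0.5}]'

```text
t: 23.73
ee_pos: [0.461, -0.011, 0.2599]
orientation: [0.638, 0.77, -0.002, -0.001]
wrist_force: [-6.7, 0.8, -3.4]
finger_gap: 0.0106
gripper_force: 43.9
```

```bash
python3 -c "
from h import *
st();ft()"
```

```text
t 23.73 grasp [ 0.4605 -0.0113  0.1049] z [-0.003 -0.002 -1.   ] phi 1.7577 F [-6.7  0.8 -3.4] gap 0.0106 gf 43.9 q [ 0.55  0.79 -0.91  2.14  1.    0.73 -0.86]
case [-0.2149 -0.0006  0.0149] th 0.041200281863207955 r 0.21541794346545481
t 23.7333 alpha 0.0438 r 0.2146 Ftan -3.7 Frad 6.3 gap 0.010617287794334445
peg case [-0.0358 -0.1626 -0.0113] 0.57
```

>>> play_rows --deltas '[{"dp":[0,-0.1,0.3],"rotation":[0,0,0],"hand":0.5},{"dp":[0,0,0.2],"rotation":[0,0,0],"hand":0.5},{"dp":[0,0,0],"rotation":[0,0,0],"hand":0.5}]'

```text
t: 24.08
ee_pos: [0.4605, -0.011, 0.2561]
orientation: [0.638, 0.77, -0.001, 0.0]
wrist_force: [-6.1, 1.5, -3.2]
finger_gap: 0.0103
gripper_force: 44.0
```

>>> play_rows --deltas '[{"dp":[0,0,0.2],"rotation":[0,0,0],"hand":0.5},{"dp":[0,0,0],"rotation":[0,0,0],"hand":0.5}]'

```text
t: 24.25
ee_pos: [0.4604, -0.011, 0.2541]
orientation: [0.638, 0.77, -0.001, 0.0]
wrist_force: [-6.1, -0.1, -2.7]
finger_gap: 0.0102
gripper_force: 44.1
```

>>> play_rows --deltas '[{"dp":[0,0,0.1],"rotation":[0,0,0],"hand":0.5},{"dp":[0,0,0],"rotation":[0,0,0],"hand":0.5}]'

```text
t: 24.42
ee_pos: [0.4604, -0.011, 0.2533]
orientation: [0.638, 0.77, -0.001, 0.0]
wrist_force: [-6.6, 0.2, -1.1]
finger_gap: 0.0104
gripper_force: 44.2
```

```bash
python3 -c "
from h import *
st();ft()"
```

```text
t 24.42 grasp [ 0.4601 -0.0113  0.0983] z [-0.001 -0.002 -1.   ] phi 1.7575 F [-6.6  0.2 -1.1] gap 0.0104 gf 44.2 q [ 0.54  0.8  -0.9   2.15  1.02  0.72 -0.88]
case [-0.2153 -0.0006  0.0083] th 0.010318776203540974 r 0.2154169480022198
t 24.4167 alpha 0.0128 r 0.2148 Ftan -1.2 Frad 6.4 gap 0.010400950520000942
peg case [-0.0366 -0.1596 -0.0116] 0.87
```

Still settling the last millimetres. I'll press until the force turns upward.

>>> play_rows --deltas '[{"dp":[0,0,0.15],"rotation":[0,0,0],"hand":0.5},{"dp":[0,0,0],"rotation":[0,0,0],"hand":0.5}]'

```text
t: 24.68
ee_pos: [0.4603, -0.011, 0.2517]
orientation: [0.638, 0.77, -0.001, 0.0]
wrist_force: [-7.5, -0.2, -1.0]
finger_gap: 0.0105
gripper_force: 44.2
```

>>> play_rows --deltas '[{"dp":[0,0,0.1],"rotation":[0,0,0],"hand":0.5},{"dp":[0,0,0],"rotation":[0,0,0],"hand":0.5}]'

```text
t: 24.85
ee_pos: [0.4603, -0.011, 0.2507]
orientation: [0.638, 0.77, -0.001, 0.0]
wrist_force: [-7.0, 0.8, -1.1]
finger_gap: 0.0107
gripper_force: 44.4
```

>>> play_rows --deltas '[{"dp":[0,0,0.15],"rotation":[0,0,0],"hand":0.5},{"dp":[0,0,0],"rotation":[0,0,0],"hand":0.5}]'

```text
t: 25.02
ee_pos: [0.4602, -0.0108, 0.2501]
orientation: [0.638, 0.77, -0.002, 0.001]
wrist_force: [-9.7, -0.1, 10.5]
finger_gap: 0.0105
gripper_force: 45.6
```

>>> play_rows --deltas '[{"dp":[0,0,0.1],"rotation":[0,0,0],"hand":0.5},{"dp":[0,0,0],"rotation":[0,0,0],"hand":0.5}]'

```text
t: 25.18
ee_pos: [0.4601, -0.0107, 0.25]
orientation: [0.638, 0.77, -0.002, 0.001]
wrist_force: [-12.1, -1.5, 21.6]
finger_gap: 0.0105
gripper_force: 46.7
```

```bash
python3 -c "
from h import *
st();ft()
print([(np.round(r['centre'],3),r['p']) for r in nets.spot_point('scene','lid_bar')[:1]])"
```

```text
t 25.18 grasp [ 0.46   -0.0114  0.095 ] z [-0.    -0.004 -1.   ] phi 1.7576 F [-12.1  -1.5  21.6] gap 0.0105 gf 46.7 q [ 0.54  0.8  -0.89  2.15  1.03  0.71 -0.89]
case [-0.2154 -0.0006  0.005 ] th -0.004909388473307866 r 0.2154476435925916
t 25.1833 alpha -0.0024 r 0.2149 Ftan 21.6 Frad 12.1 gap 0.010492563033137265
peg case [-0.0377 -0.1613 -0.0132] 0.58
[(array([ 0.459, -0.016,  0.095]), 0.79)]
```

The force has turned upward, so the lid is on its seat. Easing off, then releasing and retreating.

>>> play_rows --deltas '[{"dp":[0,0,-0.1],"rotation":[0,0,0],"hand":0.5},{"dp":[0,0,0],"rotation":[0,0,0],"hand":1.5},{"dp":[0,0,0],"rotation":[0,0,0],"hand":3.5},{"dp":[0,0,0],"rotation":[0,0,0],"hand":3.5},{"dp":[0,0,-1],"rotation":[0,0,0],"hand":3.5}]'

```text
t: 25.75
ee_pos: [0.4614, -0.0113, 0.2586]
orientation: [0.638, 0.77, -0.0, 0.001]
wrist_force: [-1.2, 0.1, -0.6]
finger_gap: 0.0352
gripper_force: 0.0
```

>>> play_rows --deltas '[{"dp":[0,0,-3],"rotation":[0,0,0],"hand":3.5},{"dp":[0,-0.5,-4],"rotation":[0,0,0],"hand":3.5},{"dp":[0,0,-4],"rotation":[0,0,0],"hand":3.5},{"dp":[0,0,-2],"rotation":[0,0,0],"hand":3.5},{"dp":[0,0,0],"rotation":[0,0,0],"hand":3.5}]'

```text
t: 26.17
ee_pos: [0.4578, -0.011, 0.3938]
orientation: [0.638, 0.77, 0.003, 0.004]
wrist_force: [1.5, -0.2, 0.5]
finger_gap: 0.0349
gripper_force: 0.0
```

```bash
python3 - <<'E'
from h import *
import cv2
st(); d=cams.camera('scene'); cv2.imwrite('pics/s9.png',d['frame'][:,:,::-1])
for l in ['lid_bar','stay_peg','jar_mid','carton_mid','screwdriver_mid']: print(l,[(np.round(r['centre'],3),round(r['p'],2)) for r in nets.spot_point('scene',l)[:1]])
E
```

```text
t 26.17 grasp [ 0.4594 -0.0111  0.2388] z [ 0.011 -0.001 -1.   ] phi 1.757 F [ 1.5 -0.2  0.5] gap 0.0349 gf 0.0 q [ 0.72  0.6  -1.14  2.03  0.69  0.95 -0.6 ]
case [-0.2159 -0.0003  0.1488] th 0.5753469360451483 r 0.26223243179532424
lid_bar [(array([ 0.459, -0.015,  0.1  ]), 0.85)]
stay_peg [(array([ 0.666, -0.136,  0.077]), 0.79)]
jar_mid [(array([0.706, 0.328, 0.032]), 0.6)]
carton_mid [(array([ 0.695, -0.378,  0.024]), 0.72)]
screwdriver_mid [(array([ 0.499, -0.376,  0.006]), 0.65)]
```

View pics/s9.png

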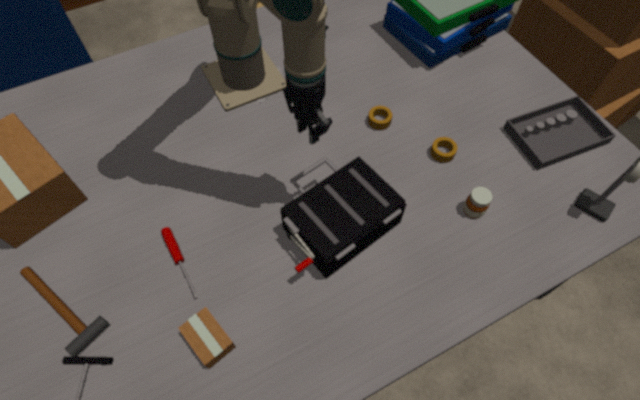

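The case is shut, with the lid at px (345,215) and the peg at (304,264) as at the start. The small ring is gone from the bench, the other objects are where they were, and the gripper is clear.

```bash
python3 -c "
from cell import ctrl
print(ctrl.sign_off())"
```

```text
the job is handed in; nothing more can be done
None
```

The job is done and handed in at about 26 s: I locked the stay, set the smallest ring flat in the bay, unlocked the stay and lowered the lid shut by hand, with the jar, carton and screwdriver left in place.

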